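# Hang the washed bin back on the slat board

### The arm

A 6-joint arm with a two-finger parallel gripper is mounted at the origin on a cart in front of the work surface, level with it; the furniture and walls round the work are solid. World frame = base frame: x ahead of the robot, y to its left, z up, the work surface at z = 0. Lengths are in m, angles in rad, forces in N, time in s.
With the tool pointing down it reaches from about 0.375 to 0.9 m from the base axis. Payload 3.1 kg.
Tool frame: the origin (TCP) lies on the front face of the gripper's body, between the roots of the fingers; the fingertips stand 70 mm ahead of it and the grasp point (between the pads) lies 51 mm ahead of it; z points along the fingers, y is the line along which they close (so a half turn about z gives the same grasp; the last joint's range is limited). The gripper opens to 87 mm and grips with 3 to 60 N. Pads are 19 mm wide; open, the fingers measure 117 mm over their backs; the gripper's body (75 mm by 190 mm) begins 51 mm behind the grasp point.
Start: joints at [1.137, 0.527, 1.433, -0, 1.181, -0.178], TCP at [0.158, 0.605, 0.292] pointing down, gripper open.
Joint ranges: [-3.08, 3.08], [-0.75, 2.2], [0.22, 2.44], [-1.43, 4.57], [0, 2.65], [-2.85, 2.85]. Speed limits (rad/s): [2.79, 2.79, 3.14, 3.14, 3.14, 3.14].

### API

Orientations are given as a unit quaternion [x, y, z, w].
In Python, from rig import robot, cams, ticket gives the robot as it stands. The module is installed in compiled form; this text tells all that it offers.
- The arm moves only by the shell command python3 -m crank 'ROWS' [FORCE]. ROWS is JSON, a list of rows, each a list of 7 numbers: the shift along the tool's x, y, z in cm, then the turn, a rotation vector about the tool's x, y, z in rad, then the closure, from 0 (fully open) to 1 (shut). A call has 1 to 5 rows; each row shifts and turns the commanded pose from where the row before left it, along the tool's axes as they then stand; what a row does not reach is not made up. A row lasts 1/8 s, in which the tool goes at most 62.5 mm and 10.7 degrees, less where a joint would pass 70% of its speed; a pose out of reach is approached as far as the arm can. A call is refused whole if a number of a shift passes 6.25 or a number of a turn 0.188, either way. A call with a gripper value outside its range is refused whole. The fingers move at their own pace and stop on an object; FORCE is the grip in N (left out, the last holds). Time passes only in rows, so rows that do not move let the fingers close. It gives the time, the measured TCP pose, the force, the opening and the grip force at its end, in the units of the state.
- robot.get_obs(): the state, without advancing time (a new reading comes with each control period).
- cams.camera(name): name is "scene" or "top"; returns the picture (480x640x3 uint8, red, green, blue); there is no depth.
- cams.camera_info(name): a dict with "intrinsics" (3x3 intrinsics, pixels), "pose" (4x4, takes a point from camera to world coordinates). Camera axes: x right, y down, z forward; pixel columns grow to the right and rows downward; lengths in m; the calibration is good to about 2 mm. A picture is of the moment at which its call begins. camera_info takes no time and is no camera call.
- ticket.hand_in(): hands the job in; it is judged then, once.
The state is a dict: "time": time; "q": joint angles; "joint_velocities": joint speeds; "joint_torque": joint torques, N m; "position": TCP position; "tool_rot": TCP orientation; "ft_force": force on the tool from outside, world axes, zero at the start; "moment": the same for the moment, N m; "grip_width": finger opening in m; "grip_force": force on a finger pad.
Only numpy, scipy, OpenCV 4.12 (cv2) and the standard library are available. Lean on these libraries where they do the work, as an engineer would, in place of code of your own. Each camera call takes 0.05 s, during which the arm holds its last target. There are 200 camera calls.

### The job

The empty white hook-on bin was washed and left lying on its front: hang it back on the slat board, in the free stretch between the full bin and the utensil hooks, in the top groove at the same height as the full bin: hook lip up behind the batten, bin upright, square and flat against the board, then let go of it. The hook only goes in tilted, with the front of the bin raised. Leave the jam jar, the tin, the garlic and the salt shaker where they stand.

Things in the scene. Friction and masses are not known exactly. Their poses are not given: they have to be found in the camera images.
- bin: Bin to hang: white sheet steel, empty, 0.2-0.35 kg, 56 mm wide. Origin: middle of its underside. x to its back (hook side), z to its open mouth. Flat side walls, outer faces at y +-28 mm, outline x,z (mm): (50,0) (-44,0) (-56,70) (-30,92) (50,92). Outer back face x=50; two 3 mm buffers low on it reach x=53. Starts lying on its sloping front (z axis 10 degrees above level), hook on top.
- bin_corner (a point): Bin's hook, 46 mm wide; this point is where the back face meets the underside of the hook's tongue: x=50, z=88 mm in the bin's frame. The tongue, 4 mm thick, runs back 15 mm from here; its last 4 mm turn up into a lip that rises 28 mm above the tongue's underside. The pocket between back face and lip is 11 mm.
- bin_lip (a point): Middle of the top edge of the bin's hook lip, at x=63, z=116 mm in the bin's frame.
- slat_board: Slat board fixed upright on the worktop, 480 mm wide, 279 high, pale wooden battens in a dark steel frame. Origin: on the worktop, mid-width, in the plane of the battens' front faces; x into the board, y along it, z up. Four level battens, 45 mm high, 8 thick, 15 mm grooves between them with floors at z=95, 155, 215 mm. Behind them a hollow 18 mm deep, open up and down.
- groove (a point): Top groove of the slat board: middle of its floor's front edge, z=215 mm; axes as the board's. The groove is open from 0 to 15 mm above this point. A hung bin's tongue lies on this floor, its lip stands behind the batten above with 3 mm play and the buffers touch the battens below: then the bin's origin is at x=-53, z=-88 mm from here.
- groove_mouth (a point): Point 27 mm before the groove's floor edge, 7 above it. The hook enters only with the bin's front raised over 50 degrees. Way with 2 mm room, as bin_corner's x,z from point groove (mm) and the bin's tilt: at 58 deg (-40,6) (-27,7) (-20,8.5) (-17,10.5) (-13,13) (-9,15); turning down (-7,14) at 50, (-6.5,13) 44, (-6,11.5) 38, (-5.5,10) 32, (-5,9) 26, (-4,7) 20, (-3,5) 14, (-3,0) 0.
- full_bin: Bin of the same kind hung in the top groove, holding two spice jars; fixed. Origin: on the board's face, mid-width of the bin, height of its underside (127 mm); axes as the board's. About 185 mm to the +y side of the board's middle.
- utensil_hooks: Small steel plate with two hooks, 50 mm wide, standing out 43 mm, fixed in the top groove about 150 mm to the -y side of the board's middle. Origin: on the board's face, mid-width, height of the plate's lower edge (181 mm).
- jam_jar: Jam jar, 70 mm wide, 101 high, loose, before the foot of the board near its +y end. Origin: centre of its underside.
- tomato_tin: Small tin, 57 mm wide, 72 high, loose, before the foot of the board near its -y end. Origin: centre of its underside.
- garlic_bulb: Garlic bulb, 50 mm, loose on the worktop to the left of the bin. Origin: underside.
- salt: Salt shaker, 44 mm wide, 90 high, loose, on the strip before the sink. Origin: centre of its underside.

How it is judged:
By the outcome, as a careful person would: the job done as asked, in the order asked, and still so for the second after the job is handed in, with the robot touching nothing.
It also fails if it takes over 61 s, if anything falls off the work surface, if the arm or the gripper's body presses on something with over 40 N, if the wrist force passes 120 N, or if a joint passes its speed limit or range.

## Working session

There is one attempt and no reset: what is moved stays moved. The work goes in short steps, Python scripts to look and compute and a shell command to move; the robot and the scene stay as the last step left them, time stands still between calls to the robot, and variables do not carry over. Pictures are saved under pics/ and viewed, at most 12 in all, crops included, and the job is handed in when it is done.

```bash
mkdir -p pics; ls
python3 - <<'E'
from rig import robot,cams
import cv2,numpy as np
np.set_printoptions(precision=4,suppress=True)
for n in("scene","top"):
    im=cams.camera(n);cv2.imwrite(f"pics/{n}0.png",im[...,::-1]);i=cams.camera_info(n);print(n,i["intrinsics"],i["pose"])
o=robot.get_obs();print(o["time"],o["position"],o["tool_rot"],o["grip_width"])
E
```

```text
pics
scene [[447.6529   0.     317.4935]
 [  0.     447.6529 238.1851]
 [  0.       0.       1.    ]] [[ 0.7958 -0.3665  0.4821  0.1159]
 [-0.6052 -0.4537  0.6541 -0.356 ]
 [-0.021  -0.8123 -0.5829  0.6567]
 [ 0.      0.      0.      1.    ]]
top [[542.1766   0.     315.2801]
 [  0.     542.1766 236.234 ]
 [  0.       0.       1.    ]] [[ 0.0096 -0.9972  0.0742  0.4594]
 [-0.9999 -0.0103 -0.0097  0.2566]
 [ 0.0104 -0.0741 -0.9972  1.2188]
 [ 0.      0.      0.      1.    ]]
0.1 [0.1579 0.6042 0.2914] [ 0.1275  0.9918 -0.0009 -0.0003] 0.08714105065655282
```

View pics/scene0.png

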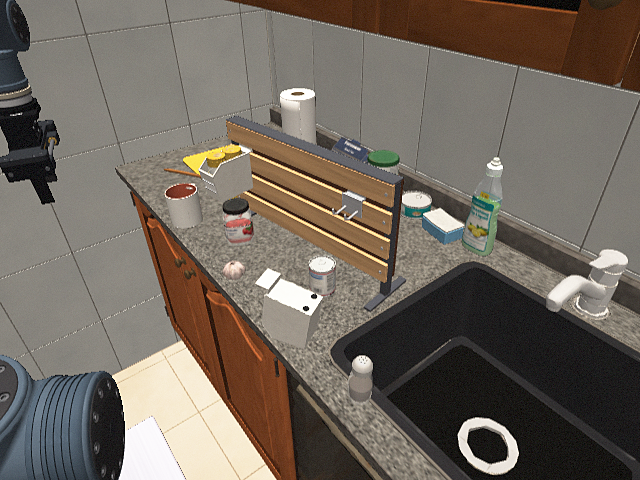

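View pics/top0.png

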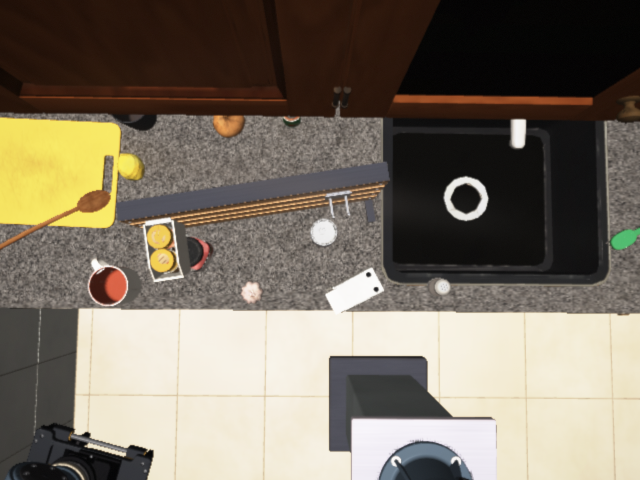

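The scene view shows the bin lying near (290,305) with its hook to the left. The board runs from (240,150) to (390,230). The top view shows the bin at (355,290), the board edge from (120,215) to (388,172), the garlic at (250,292) and the salt at (441,287).

Run:
```python
import cv2
t=cv2.imread("pics/top0.png");
a=cv2.resize(t[150:250,110:400],None,fx=2.7,fy=2.7,interpolation=cv2.INTER_CUBIC)
b=cv2.resize(t[255:320,310:400],None,fx=4.5,fy=4.5,interpolation=cv2.INTER_CUBIC)
s=cv2.imread("pics/scene0.png");c=cv2.resize(s[255:355,250:340],None,fx=2.9,fy=2.9,interpolation=cv2.INTER_CUBIC)
import numpy as np
o=np.zeros((600,800,3),np.uint8);o[:270,:783]=a;o[290:290+b.shape[0],:b.shape[1]]=b;o[290:290+c.shape[0],430:430+c.shape[1]]=c
cv2.imwrite("pics/crop1.png",o)
```

```text
(no output)
```

View pics/crop1.png

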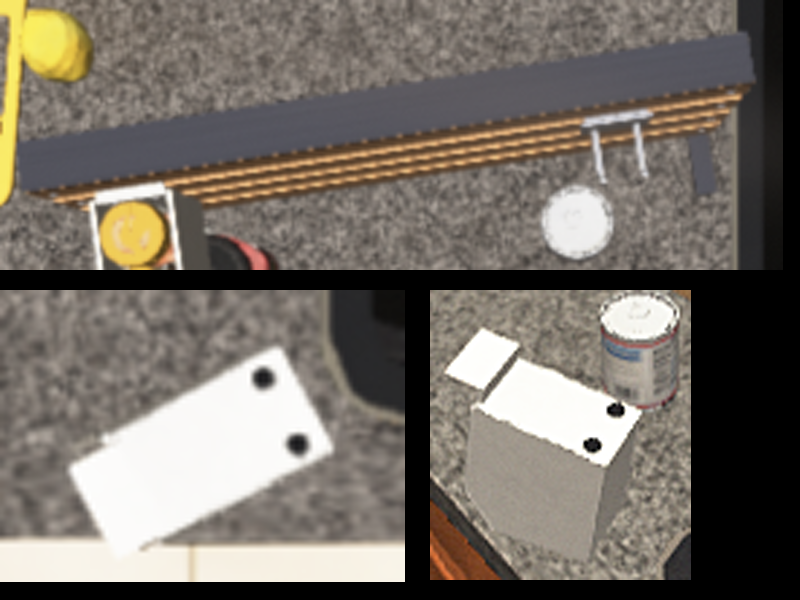

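The crop shows the bin's bottom-end corners at top-view pixels (371.8,267.7) and (383.8,290.6). The lip end is at (325.1,294.3) and (336.2,314.6). The dark frame's front edge runs (117.4,220.4) to (389.6,180.4).

```bash
cat > h.py <<'E'
import numpy as np, cv2
from rig import robot,cams
from scipy.spatial.transform import Rotation as R
np.set_printoptions(precision=4,suppress=True)
def ray(n,p):
    i=cams.camera_info(n);K=np.array(i["intrinsics"]);T=np.array(i["pose"])
    return T[:3,3],T[:3,:3]@np.linalg.solve(K,[p[0],p[1],1])
def onz(n,p,z):
    c,d=ray(n,p);return c+d*(z-c[2])/d[2]
def proj(n,P):
    i=cams.camera_info(n);K=np.array(i["intrinsics"]);T=np.array(i["pose"])
    v=K@(T[:3,:3].T@(np.array(P)-T[:3,3]));return v[:2]/v[2]
E
python3 - <<'E'
from h import *
b=[onz("top",p,.0926) for p in((371.8,267.7),(383.8,290.6))]
l=[onz("top",p,.1258) for p in((325.1,294.3),(336.2,314.6))]
print(b,l,np.linalg.norm(b[0]-b[1]),np.linalg.norm(l[0]-l[1]))
mb=sum(b)/2;ml=sum(l)/2;v=(ml-mb)[:2];print("len",np.linalg.norm(v),"az z",np.degrees(np.arctan2(v[1],v[0])))
w=(b[0]-b[1]);print("az y",np.degrees(np.arctan2(w[1],w[0])))
e=[onz("top",p,.279) for p in((117.4,220.4),(389.6,180.4))];d=e[1]-e[0];print("frame",e,np.linalg.norm(d),np.degrees(np.arctan2(-d[0],-d[1])))
print("fullbin back",[onz("top",p,.219) for p in((144.1,225.2),(172.2,218.9))])
# batten edges: gradient lines in the top view along columns
im=cams.camera("top").astype(int)
for c in range(190,320,20):
    col=im[185:235,c];print(c,[(185+i,int(v[0]-v[2])) for i,v in enumerate(col) if v[0]-v[2]>45])
# tilted board: project battens in scene
E
```

```text
[array([0.4789, 0.1276, 0.0926]), array([0.4318, 0.1027, 0.0926])] [array([0.4241, 0.2251, 0.1258]), array([0.3839, 0.2026, 0.1258])] 0.05329918724598112 0.046092486117278605
len 0.11123587103656524 az z 117.4763003426924
az y 27.921564498187635
frame [array([0.5533, 0.5911, 0.279 ]), array([0.6289, 0.118 , 0.279 ])] 0.4790791994466239 -9.07501739481802
fullbin back [array([0.5509, 0.563 , 0.219 ]), array([0.5632, 0.5116, 0.219 ])]
190 [(213, 54), (214, 87), (215, 99), (216, 54), (218, 66), (219, 90), (220, 86), (221, 51), (222, 61), (223, 86), (224, 86), (225, 48)]
210 [(210, 55), (211, 84), (212, 95), (213, 51), (215, 66), (216, 88), (217, 81), (218, 50), (219, 61), (220, 84), (221, 81), (222, 46)]
230 [(207, 55), (208, 86), (209, 98), (210, 52), (212, 62), (213, 82), (214, 72), (215, 49), (216, 60), (217, 80), (218, 70)]
250 [(204, 55), (205, 86), (206, 98), (207, 51), (209, 62), (210, 83), (211, 70), (212, 48), (213, 63), (214, 83), (215, 71), (216, 46)]
270 [(201, 56), (202, 87), (203, 98), (204, 55), (206, 68), (207, 87), (208, 65), (209, 47), (210, 62), (211, 79), (212, 62)]
290 [(198, 58), (199, 90), (200, 97), (201, 53), (203, 72), (204, 91), (205, 62), (207, 63), (208, 81), (209, 58)]
310 [(195, 54), (196, 86), (197, 94), (198, 48), (200, 66), (201, 85), (202, 54), (204, 59), (205, 76), (206, 51)]
```

Run:
```python
from h import *
e=[onz("top",p,.279) for p in((117.4,220.4),(389.6,180.4))];m=sum(e)/2;d=(e[0]-e[1]);u=d/np.linalg.norm(d);n=np.array([u[1],-u[0],0]);print("mid",m,"u",u,"n",n)
for (c,r,z) in((190,216.3,.215),(250,207.2,.215),(310,198.2,.215),(190,221.4,.155),(250,212.3,.155),(310,202.6,.155),(250,216.2,.095)):
    P=onz("top",(c,r),z);print(z,((P-m)@n*1000).round(1),((P-m)@u*1000).round(1))
for p,z in(((144.1,225.2),.219),((172.2,218.9),.219)):
    P=onz("top",p,z);print("fb",(P-m)@n,(P-m)@u)
for p in((583,125),(652,113)):
    P=onz("top",(110+p[0]/2.7,150+p[1]/2.7),.23);print("hook plate",(P-m)@n,(P-m)@u)
```

```text
mid [0.5911 0.3545 0.279 ] u [-0.1577  0.9875  0.    ] n [0.9875 0.1577 0.    ]
0.215 -2.3 127.2
0.215 -1.8 14.8
0.215 -1.5 -98.2
0.155 -3.7 140.7
0.155 -3.2 21.6
0.155 -1.5 -98.2
0.095 -3.3 28.3
fb -0.0067755843941678835 0.21220170293848073
fb -0.002794443067257365 0.1595284702017835
hook plate -0.004413011034557314 -0.12736323413718653
hook plate -0.003160351475151646 -0.17515747797890563
```

```bash
cat >> h.py <<'E'
def tool(az,pitch,s=1):   # tool z at azimuth az, pitched down; y horizontal (az+90)*s
    a,p=np.radians([az,pitch]);z=np.array([np.cos(p)*np.cos(a),np.cos(p)*np.sin(a),-np.sin(p)])
    y=s*np.array([-np.sin(a),np.cos(a),0]);return np.c_[np.cross(y,z),y,z]
def wrist(Rm,q1,q23):
    M=(R.from_euler('z',q1)*R.from_euler('y',q23)).inv()*R.from_matrix(Rm)
    e=M.as_euler('ZYZ');return np.degrees([e[0],e[1],e[2]-np.pi/2])
def plan(pos,Rm,n,c=0.,frm=None):
    o=robot.get_obs();p0=np.array(o["position"]);R0=R.from_quat(o["tool_rot"])
    if frm is not None:p0,R0=frm[0],R.from_matrix(frm[1])
    pos=np.array(pos);rv=(R0.inv()*R.from_matrix(Rm)).as_rotvec()
    print("dist",np.linalg.norm(pos-p0).round(3),"ang",np.degrees(np.linalg.norm(rv)).round(1))
    Ri=R0
    for k in range(n):
        s=Ri.inv().apply((pos-p0)/n)*100
        print([*[float(x) for x in s.round(2)],*[float(x) for x in (rv/n).round(3)],c]);Ri=Ri*R.from_rotvec(rv/n)
def obs():
    o=robot.get_obs();Rm=R.from_quat(o["tool_rot"]).as_matrix();z=Rm[:,2];y=Rm[:,1]
    print("t",round(o["time"],2),"q",np.array(o["q"]),"p",np.array(o["position"]),"zaz",np.degrees(np.arctan2(z[1],z[0])).round(1),"pitch",np.degrees(np.arcsin(-z[2])).round(1),"y",y,"F",np.array(o["ft_force"]).round(1),"w",round(o["grip_width"],4),"gf",round(o["grip_force"],1))
E
python3 - <<'E'
from h import *
for s in(1,-1):
    print(s,"grasp1",wrist(tool(-62.5,20,s),.77,2.1),"stand",wrist(tool(9,100,s),.35,2.0),"hang58",wrist(tool(9,103,s),.55,1.8),"hang0",wrist(tool(9,50,s),.6,1.9))
    T=tool(-62.5,20,s);G=np.array([.4167,.1896,.067]);plan(G-.131*T[:,2]+[0,0,.03],T,14)
E
```

```text
1 grasp1 [-64.4266  93.4002  34.0432] stand [  1.9731  75.2349 -79.6134] hang58 [  4.942   88.911  -68.1028] hang0 [-27.1516  37.1337 -47.792 ]
dist 0.396 ang 83.0
[-1.95, -1.74, 1.07, 0.036, -0.082, 0.052, 0.0]
[-1.94, -1.6, 1.29, 0.036, -0.082, 0.052, 0.0]
[-1.9, -1.45, 1.5, 0.036, -0.082, 0.052, 0.0]
[-1.84, -1.29, 1.71, 0.036, -0.082, 0.052, 0.0]
[-1.76, -1.14, 1.9, 0.036, -0.082, 0.052, 0.0]
[-1.65, -0.97, 2.08, 0.036, -0.082, 0.052, 0.0]
[-1.52, -0.81, 2.24, 0.036, -0.082, 0.052, 0.0]
[-1.37, -0.66, 2.38, 0.036, -0.082, 0.052, 0.0]
[-1.2, -0.5, 2.51, 0.036, -0.082, 0.052, 0.0]
[-1.01, -0.35, 2.62, 0.036, -0.082, 0.052, 0.0]
[-0.81, -0.21, 2.7, 0.036, -0.082, 0.052, 0.0]
[-0.59, -0.07, 2.76, 0.036, -0.082, 0.052, 0.0]
[-0.36, 0.06, 2.8, 0.036, -0.082, 0.052, 0.0]
[-0.13, 0.17, 2.82, 0.036, -0.082, 0.052, 0.0]
-1 grasp1 [ -64.4266   93.4002 -145.9568] stand [   1.9731   75.2349 -259.6134] hang58 [   4.942    88.911  -248.1028] hang0 [ -27.1516   37.1337 -227.792 ]
dist 0.396 ang 141.1
[-1.95, -1.74, 1.07, 0.098, 0.043, -0.14, 0.0]
[-1.74, -1.89, 1.17, 0.098, 0.043, -0.14, 0.0]
[-1.52, -2.0, 1.29, 0.098, 0.043, -0.14, 0.0]
[-1.3, -2.06, 1.43, 0.098, 0.043, -0.14, 0.0]
[-1.07, -2.08, 1.58, 0.098, 0.043, -0.14, 0.0]
[-0.85, -2.06, 1.74, 0.098, 0.043, -0.14, 0.0]
[-0.65, -1.98, 1.91, 0.098, 0.043, -0.14, 0.0]
[-0.47, -1.86, 2.07, 0.098, 0.043, -0.14, 0.0]
[-0.31, -1.71, 2.23, 0.098, 0.043, -0.14, 0.0]
[-0.18, -1.52, 2.38, 0.098, 0.043, -0.14, 0.0]
[-0.09, -1.3, 2.51, 0.098, 0.043, -0.14, 0.0]
[-0.04, -1.05, 2.62, 0.098, 0.043, -0.14, 0.0]
[-0.02, -0.8, 2.71, 0.098, 0.043, -0.14, 0.0]
[-0.05, -0.53, 2.77, 0.098, 0.043, -0.14, 0.0]
```

```bash
python3 -m crank '[[-1.95,-1.74,1.07,0.036,-0.082,0.052,0],[-1.94,-1.6,1.29,0.036,-0.082,0.052,0],[-1.9,-1.45,1.5,0.036,-0.082,0.052,0],[-1.84,-1.29,1.71,0.036,-0.082,0.052,0],[-1.76,-1.14,1.9,0.036,-0.082,0.052,0]]'
python3 -m crank '[[-1.65,-0.97,2.08,0.036,-0.082,0.052,0],[-1.52,-0.81,2.24,0.036,-0.082,0.052,0],[-1.37,-0.66,2.38,0.036,-0.082,0.052,0],[-1.2,-0.5,2.51,0.036,-0.082,0.052,0],[-1.01,-0.35,2.62,0.036,-0.082,0.052,0]]'
python3 - <<'E'
from h import *
obs()
T=tool(-62.5,20);G=np.array([.4167,.1896,.067]);plan(G-.131*T[:,2]+[0,0,.01],T,5)
E
```

```text
time: 0.78
position: [0.2306, 0.495, 0.2383]
tool_rot: [0.251, 0.942, -0.115, 0.191]
ft_force: [0.2, 0.3, -0.2]
grip_width: 0.087
grip_force: 0.0
time: 1.4
position: [0.3029, 0.3862, 0.1847]
tool_rot: [0.358, 0.829, -0.221, 0.368]
ft_force: [0.3, -0.4, -0.5]
grip_width: 0.0868
grip_force: 0.0
t 1.4 q [ 1.0227  0.7408  1.7093 -0.8433  1.2723  0.7754] p [0.3029 0.3862 0.1847] zaz -54.3 pitch 39.2 y [ 0.7561  0.6462 -0.1033] F [ 0.3 -0.4 -0.5] w 0.0868 gf 0.0
dist 0.122 ang 23.5
[-0.33, -0.14, 2.41, 0.029, -0.065, 0.041, 0.0]
[-0.17, -0.06, 2.43, 0.029, -0.065, 0.041, 0.0]
[-0.02, 0.02, 2.44, 0.029, -0.065, 0.041, 0.0]
[0.14, 0.09, 2.43, 0.029, -0.065, 0.041, 0.0]
[0.31, 0.15, 2.41, 0.029, -0.065, 0.041, 0.0]
```

```bash
python3 -m crank '[[-0.33,-0.14,2.41,0.029,-0.065,0.041,0],[-0.17,-0.06,2.43,0.029,-0.065,0.041,0],[-0.02,0.02,2.44,0.029,-0.065,0.041,0],[0.14,0.09,2.43,0.029,-0.065,0.041,0],[0.31,0.15,2.41,0.029,-0.065,0.041,0]]' >/dev/null
python3 - <<'E'
from h import *
obs()
T=tool(-62.5,20);G=np.array([.4167,.1896,.067]);plan(G-.051*T[:,2],T,4)
cv2.imwrite("pics/s1.png",np.hstack([cams.camera("scene")[150:400,150:400],cams.camera("top")[200:450,200:450]])[...,::-1])
E
```

```text
t 2.02 q [ 0.8913  0.972   1.7347 -1.0587  1.4162  1.1715] p [0.3601 0.2992 0.1213] zaz -62.4 pitch 20.1 y [0.8867 0.4623 0.0024] F [-0.   0.6  0.6] w 0.0869 gf 0.0
dist 0.084 ang 0.2
[0.22, -0.01, 2.09, 0.0, -0.0, -0.001, 0.0]
[0.22, -0.01, 2.09, 0.0, -0.0, -0.001, 0.0]
[0.22, -0.01, 2.09, 0.0, -0.0, -0.001, 0.0]
[0.22, -0.01, 2.09, 0.0, -0.0, -0.001, 0.0]
```

View pics/s1.png

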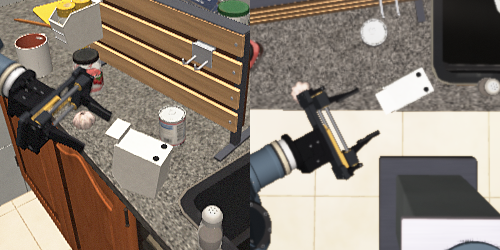

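The fingers straddle the bin's hook end (crop right, (350,120)) and the body is clear of the garlic. Advancing and gripping.

```bash
python3 -m crank '[[0.22,-0.01,2.09,0,0,0,0],[0.22,-0.01,2.09,0,0,0,0],[0.22,-0.01,2.09,0,0,0,0],[0.22,-0.01,2.09,0,0,0,0],[0,0,0,0,0,0,0.5]]' 35
python3 -m crank '[[0,0,0,0,0,0,1],[0,0,0,0,0,0,1],[0,0,0,0,0,0,1],[0,0,0,0,0,0,1]]' 35
python3 - <<'E'
from h import *
obs()
E
```

```text
time: 2.75
position: [0.3943, 0.2307, 0.0847]
tool_rot: [0.425, 0.701, -0.297, 0.489]
ft_force: [1.2, 0.2, 0.2]
grip_width: 0.0825
grip_force: 0.0
time: 3.25
position: [0.3945, 0.2332, 0.0853]
tool_rot: [0.425, 0.701, -0.295, 0.49]
ft_force: [0.2, 2.8, 1.9]
grip_width: 0.0558
grip_force: 35.0
t 3.25 q [ 0.7584  1.0347  1.8204 -1.2096  1.3089  1.2878] p [0.3945 0.2332 0.0853] zaz -62.3 pitch 20.2 y [0.8855 0.4647 0.0024] F [0.2 2.8 1.9] w 0.0558 gf 35.0
```

```bash
cat >> h.py <<'E'
def bintcp(origin,az,tilt,a,G):  # origin or None ; returns TCP pos,R for a bin pose, G in bin xz (m)
    az_,t=np.radians([az,tilt]);h=np.array([np.cos(az_),np.sin(az_),0]);up=np.array([0,0,1.])
    X=h*np.cos(t)-up*np.sin(t);Z=h*np.sin(t)+up*np.cos(t);T=tool(az,a+tilt)
    return np.array(origin)+X*G[0]+Z*G[1]-.051*T[:,2],T
E
python3 -m crank '[[-0.7,0,-0.2,0,0,0,1],[-1.9,0,-0.7,0,0,0,1],[-2.8,0,-1.0,0,0,0,1]]' 35
python3 - <<'E'
from h import *
obs();print("tin",onz("top",(323,232),.072))
p,T=bintcp([.46,.185,.12],15,0,100.2,(.010,.078));print(p);plan(p,T,13,1)
E
```

```text
time: 3.62
position: [0.3941, 0.2315, 0.1417]
tool_rot: [0.425, 0.702, -0.297, 0.488]
ft_force: [-0.3, -1.1, -1.9]
grip_width: 0.0556
grip_force: 35.0
t 3.62 q [ 0.7558  0.9215  1.8451 -1.1873  1.3394  1.199 ] p [0.3941 0.2315 0.1417] zaz -62.5 pitch 20.3 y [ 0.8865  0.4627 -0.0012] F [-0.3 -1.1 -1.9] w 0.0556 gf 35.0
tin [0.5539 0.2291 0.072 ]
[0.4784 0.1899 0.2482]
dist 0.142 ang 106.5
[-0.97, 0.43, 0.26, -0.055, 0.089, -0.097, 1]
[-1.03, 0.32, 0.19, -0.055, 0.089, -0.097, 1]
[-1.07, 0.21, 0.11, -0.055, 0.089, -0.097, 1]
[-1.09, 0.1, 0.03, -0.055, 0.089, -0.097, 1]
[-1.09, -0.01, -0.07, -0.055, 0.089, -0.097, 1]
[-1.07, -0.11, -0.17, -0.055, 0.089, -0.097, 1]
[-1.04, -0.2, -0.27, -0.055, 0.089, -0.097, 1]
[-0.99, -0.28, -0.38, -0.055, 0.089, -0.097, 1]
[-0.92, -0.35, -0.48, -0.055, 0.089, -0.097, 1]
[-0.84, -0.4, -0.58, -0.055, 0.089, -0.097, 1]
[-0.74, -0.44, -0.67, -0.055, 0.089, -0.097, 1]
[-0.63, -0.47, -0.76, -0.055, 0.089, -0.097, 1]
[-0.51, -0.48, -0.84, -0.055, 0.089, -0.097, 1]
```

```bash
python3 -m crank '[[-0.97,0.43,0.26,-0.055,0.089,-0.097,1],[-1.03,0.32,0.19,-0.055,0.089,-0.097,1],[-1.07,0.21,0.11,-0.055,0.089,-0.097,1],[-1.09,0.1,0.03,-0.055,0.089,-0.097,1],[-1.09,-0.01,-0.07,-0.055,0.089,-0.097,1]]' 35 |head -3
python3 -m crank '[[-1.07,-0.11,-0.17,-0.055,0.089,-0.097,1],[-1.04,-0.2,-0.27,-0.055,0.089,-0.097,1],[-0.99,-0.28,-0.38,-0.055,0.089,-0.097,1],[-0.92,-0.35,-0.48,-0.055,0.089,-0.097,1],[-0.84,-0.4,-0.58,-0.055,0.089,-0.097,1]]' 35|head -3
python3 -m crank '[[-0.74,-0.44,-0.67,-0.055,0.089,-0.097,1],[-0.63,-0.47,-0.76,-0.055,0.089,-0.097,1],[-0.51,-0.48,-0.84,-0.055,0.089,-0.097,1]]' 35|head -3
python3 - <<'E'
from h import *
obs()
p,T=bintcp([.46,.185,.006],15,0,100.2,(.010,.078));print(p);plan(p,T,5,1)
cv2.imwrite("pics/s2.png",np.hstack([cams.camera("scene")[100:400,150:450],cams.camera("top")[130:430,200:500]])[...,::-1])
E
```

```text
time: 4.25
position: [0.4259, 0.2154, 0.1834]
tool_rot: [0.229, 0.906, -0.206, 0.291]
time: 4.88
position: [0.4531, 0.1997, 0.2207]
tool_rot: [0.028, 0.991, -0.105, 0.075]
time: 5.25
position: [0.4714, 0.1904, 0.2468]
tool_rot: [-0.109, 0.991, -0.028, -0.07]
t 5.25 q [ 0.1853  0.4831  1.6866 -0.0507  1.1172 -1.5784] p [0.4714 0.1904 0.2468] zaz -151.9 pitch 81.3 y [-0.2195  0.9748 -0.0407] F [ 0.3  0.5 -3.3] w 0.0557 gf 35.0
[0.4784 0.1899 0.1342]
dist 0.113 ang 3.7
[-0.46, 0.05, 2.21, -0.007, 0.006, -0.009, 1]
[-0.48, 0.03, 2.21, -0.007, 0.006, -0.009, 1]
[-0.49, 0.01, 2.2, -0.007, 0.006, -0.009, 1]
[-0.5, -0.01, 2.2, -0.007, 0.006, -0.009, 1]
[-0.52, -0.03, 2.2, -0.007, 0.006, -0.009, 1]
```

View pics/s2.png

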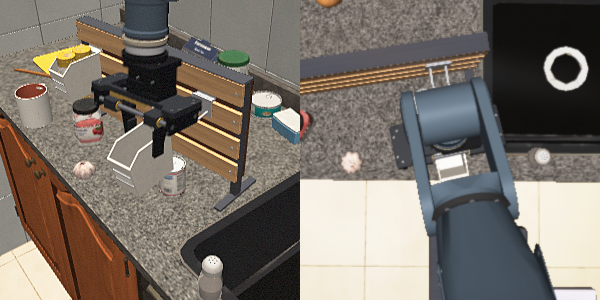

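The bin is held upright at about (145,155) in the left crop, front toward the robot, and clear of the tin. Lowering it.

```bash
python3 -m crank '[[-0.46,0.05,2.21,-0.007,0.006,-0.009,1],[-0.48,0.03,2.21,-0.007,0.006,-0.009,1],[-0.49,0.01,2.2,-0.007,0.006,-0.009,1],[-0.5,-0.01,2.2,-0.007,0.006,-0.009,1],[-0.52,-0.03,2.2,-0.007,0.006,-0.009,1]]' 35 
python3 -m crank '[[0,0,0,0,0,0,1],[-0.05,0,0.3,0,0,0,1],[-0.05,0,0.3,0,0,0,1]]' 35
python3 - <<'E'
from h import *
obs()
E
```

```text
time: 5.98
position: [0.4788, 0.1902, 0.1329]
tool_rot: [-0.127, 0.988, -0.013, -0.085]
ft_force: [0.4, 0.5, -3.3]
grip_width: 0.0558
grip_force: 35.0
time: 6.35
position: [0.4799, 0.1901, 0.1309]
tool_rot: [-0.128, 0.988, -0.012, -0.085]
ft_force: [-4.0, -0.7, 32.9]
grip_width: 0.0559
grip_force: 35.0
t 6.35 q [ 0.1689  0.6801  1.7331 -0.0229  0.9004 -1.6433] p [0.4799 0.1901 0.1309] zaz -164.3 pitch 80.1 y [-0.2546  0.9671 -0.0028] F [-4.  -0.7 32.9] w 0.0559 gf 35.0
```

```bash
python3 -m crank '[[0,0,-0.3,0,0,0,1],[0,0,-0.1,0,0,0,0.3],[0,0,0,0,0,0,0],[0,0,0,0,0,0,0],[0,0,-2,0,0,0,0]]' 35 
python3 -m crank '[[0,0,-4,0,0,0,0],[0,0,-5,0,0,0,0],[0,0,-4,0,0,0,0]]' 35
python3 - <<'E'
from h import *
obs()
p,T=bintcp([.4615,.1852,0],14.7,0,50,(-.005,.062));pa=p-.10*T[:,2];print(p,pa,wrist(T,.35,2.2));plan(pa,T,8)
cv2.imwrite("pics/s3.png",np.hstack([cams.camera("scene")[100:400,150:450],cams.camera("top")[130:430,200:500]])[...,::-1])
E
```

```text
time: 6.98
position: [0.4833, 0.1909, 0.1505]
tool_rot: [-0.128, 0.988, -0.012, -0.087]
ft_force: [0.3, -0.7, -0.6]
grip_width: 0.0822
grip_force: 0.0
time: 7.35
position: [0.5063, 0.1972, 0.2813]
tool_rot: [-0.128, 0.988, -0.012, -0.084]
ft_force: [0.0, -0.4, -0.5]
grip_width: 0.0872
grip_force: 0.0
t 7.35 q [ 0.1731  0.488   1.5555 -0.0177  1.2678 -1.6483] p [0.5063 0.1972 0.2813] zaz -164.4 pitch 80.2 y [-0.2547  0.967  -0.0026] F [ 0.  -0.4 -0.5] w 0.0872 gf 0.0
[0.425  0.1756 0.1011] [0.3628 0.1593 0.1777] [-13.8793  14.4783 -72.4392]
dist 0.181 ang 49.8
[1.61, 0.0, 1.59, -0.0, -0.109, 0.0, 0.0]
[1.77, 0.0, 1.41, -0.0, -0.109, 0.0, 0.0]
[1.91, 0.0, 1.21, -0.0, -0.109, 0.0, 0.0]
[2.03, 0.0, 0.99, -0.0, -0.109, 0.0, 0.0]
[2.13, -0.0, 0.77, -0.0, -0.109, 0.0, 0.0]
[2.2, -0.0, 0.53, -0.0, -0.109, 0.0, 0.0]
[2.24, -0.0, 0.29, -0.0, -0.109, 0.0, 0.0]
[2.26, -0.0, 0.05, -0.0, -0.109, 0.0, 0.0]
```

View pics/s3.png

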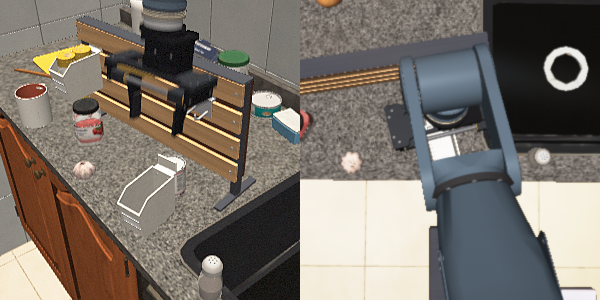

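```bash
cat >> h.py <<'E'
D=[([1.137,.527,1.433,0,1.181,-.178],[.1579,.6042,.2914]),([1.0227,.7408,1.7093,-.8433,1.2723,.7754],[.3029,.3862,.1847]),([.8913,.972,1.7347,-1.0587,1.4162,1.1715],[.3601,.2992,.1213]),([.7558,.9215,1.8451,-1.1873,1.3394,1.199],[.3941,.2315,.1417]),([.1853,.4831,1.6866,-.0507,1.1172,-1.5784],[.4714,.1904,.2468]),([.1689,.6801,1.7331,-.0229,.9004,-1.6433],[.4799,.1901,.1309]),([.1731,.488,1.5555,-.0177,1.2678,-1.6483],[.5063,.1972,.2813])]
def fk(q,k):
    h,L1,ox,L2,L3,oz,s=k;A=R.from_euler('z',q[0]);B=A*R.from_euler('y',q[1]);C=B*R.from_euler('y',q[2]);E=C*R.from_euler('z',q[3])*R.from_euler('y',q[4])*R.from_euler('z',q[5]+np.pi/2)
    return np.array([0,0,h])+A.apply([s,0,0])+B.apply([0,0,L1])+C.apply([ox,0,L2])+E.apply([0,oz,L3]),E
from scipy.optimize import least_squares
def fit(): return least_squares(lambda k:np.concatenate([np.r_[fk(q,k)[0]-p] for q,p in D]+[.003*np.array(k)]),[.3,.4,0,.4,.2,0,0]).x
LO=np.array([-3.08,-.75,.22,-1.43,0,-2.85]);HI=np.array([3.08,2.2,2.44,4.57,2.65,2.85])
def ik(p,T,k,q0):
    f=lambda q:np.r_[(fk(q,k)[0]-p)*10,(fk(q,k)[1].inv()*R.from_matrix(T)).as_rotvec()]
    s=least_squares(f,np.clip(q0,LO+.01,HI-.01),bounds=(LO,HI));return s.x,np.abs(s.fun).max()
E
python3 - <<'E'
from h import *
k=fit();print(k,[np.linalg.norm(fk(q,k)[0]-p).round(4) for q,p in D])
q0=robot.get_obs()["q"]
for a in(40,50,60,70):
    p,T=bintcp([.4615,.1852,0],14.7,0,a,(-.005,.062));print(a,"grasp",*ik(p,T,k,q0),"back",*ik(p-.1*T[:,2],T,k,q0))
    g=np.array([.5867,.369,.215]);n=np.array([.9875,.1577,0])
    for t,cx,cz in((58,-40,6),(58,-9,15),(26,-5,9),(0,-3,0)):
        th=np.radians(t);u=np.array([0,0,1.]);X=n*np.cos(th)-u*np.sin(th);Z=n*np.sin(th)+u*np.cos(th)
        o=g+n*cx/1e3+u*cz/1e3-.05*X-.088*Z
        p,T=bintcp(o,9.07,t,a,(-.005,.062));q,e=ik(p,T,k,q0);wr=p-k[4]*T[:,2];print("  hang",t,q,round(e,3),"wrist",wr)
E
```

```text
[ 0.4571 -0.0265 -0.0771  0.3442  0.0713  0.0897  0.2059] [np.float64(0.0966), np.float64(0.0508), np.float64(0.0183), np.float64(0.0225), np.float64(0.0244), np.float64(0.0604), np.float64(0.0263)]
40 grasp [ 0.1966  0.5688  2.0703 -0.4427  0.     -1.2488] 0.3717357400618538 back [ 0.1579  2.2     0.5112  1.0646  0.2451 -2.85  ] 0.5296946154440286
  hang 58 [ 0.4779 -0.489   2.44    0.033   1.2451 -1.1641] 0.104 wrist [0.5135 0.3573 0.375 ]
  hang 58 [ 0.4705 -0.5158  2.44    0.0158  1.1913 -1.0645] 0.226 wrist [0.5441 0.3622 0.384 ]
  hang 26 [ 0.4941 -0.2809  2.3452 -0.212   0.6904 -1.0977] 0.0 wrist [0.4726 0.3508 0.3365]
  hang 0 [ 0.5171 -0.0053  2.2744 -1.43    0.2751  0.0911] 0.007 wrist [0.4369 0.3451 0.2676]
50 grasp [ 0.1967  0.5706  2.0646 -0.4172  0.     -1.2409] 0.19290456666536732 back [ 0.1511  2.2     0.4583  1.0864  0.3213 -2.85  ] 0.32567497284787267
  hang 58 [ 0.4707 -0.4847  2.44    0.0987  1.3405 -1.1112] 0.186 wrist [0.534  0.3606 0.3702]
  hang 58 [ 0.4633 -0.5115  2.44    0.094   1.2835 -1.019 ] 0.31 wrist [0.5646 0.3655 0.3792]
  hang 26 [ 0.4892 -0.3983  2
[... 526 characters left out ...]
4142  2.44   -0.0877  0.9672 -1.078 ] 0.143 wrist [0.5133 0.3573 0.3467]
  hang 0 [ 0.5035 -0.2609  2.44   -0.4502  0.4944 -0.839 ] 0.054 wrist [0.469  0.3502 0.2949]
70 grasp [ 0.195   0.1534  2.44    0.0925  0.1996 -1.7183] 0.0027758058599577197 back [ 0.1662  2.2     0.3002  0.5105  0.459  -2.2419] 0.2015932099270445
  hang 58 [ 0.4554 -0.4587  2.44    0.2698  1.512  -0.9974] 0.341 wrist [0.571  0.3665 0.3502]
  hang 58 [ 0.4484 -0.4866  2.44    0.2861  1.4511 -0.9158] 0.469 wrist [0.6016 0.3714 0.3592]
  hang 26 [ 0.478  -0.4218  2.44   -0.0216  1.0769 -1.0462] 0.226 wrist [0.5343 0.3606 0.3464]
  hang 0 [ 0.4988 -0.295   2.44   -0.3059  0.6475 -0.9304] 0.116 wrist [0.4881 0.3533 0.3039]
```

```bash
sed -i 's/^    h,L1,ox,L2,L3,oz,s=k;/    h,L1,ox,L2,L3,ly,s=k;/; s/apply(\[s,0,0\])/apply([s,ly,0])/; s/apply(\[0,oz,L3\])/apply([0,0,L3])/' h.py
cat > t.py <<'E'
from h import *
k=fit();print(k,[np.linalg.norm(fk(q,k)[0]-p).round(4) for q,p in D])
q0=robot.get_obs()["q"]
for a in(40,50,60,70):
    p,T=bintcp([.4615,.1852,0],14.7,0,a,(-.005,.062));print(a,"grasp",*ik(p,T,k,q0),"back",*ik(p-.1*T[:,2],T,k,q0))
    g=np.array([.5867,.369,.215]);n=np.array([.9875,.1577,0])
    for t,cx,cz in((58,-40,6),(58,-9,15),(26,-5,9),(0,-3,0)):
        th=np.radians(t);u=np.array([0,0,1.]);X=n*np.cos(th)-u*np.sin(th);Z=n*np.sin(th)+u*np.cos(th)
        o=g+n*cx/1e3+u*cz/1e3-.05*X-.088*Z
        p,T=bintcp(o,9.07,t,a,(-.005,.062));q,e=ik(p,T,k,q0);wr=p-k[4]*T[:,2];print("  hang",t,q,round(e,3),"wrist",wr)
E
python3 t.py
```

```text
[0.2738 0.5876 0.1143 0.3909 0.2356 0.1109 0.0008] [np.float64(0.0007), np.float64(0.0001), np.float64(0.0001), np.float64(0.0001), np.float64(0.0003), np.float64(0.0001), np.float64(0.0004)]
40 grasp [ 0.1523  0.6666  2.1626 -0.5811  0.     -1.0797] 0.561605677729347 back [ 0.1313  0.4628  2.3326 -1.4261  0.     -0.2511] 0.5286473695957105
  hang 58 [ 0.4201  0.5466  1.3643  0.0368  1.3657 -1.3189] 0.0 wrist [0.536  0.3609 0.5377]
  hang 58 [ 0.4081  0.5783  1.2763  0.0348  1.4224 -1.3285] 0.0 wrist [0.5666 0.3658 0.5467]
  hang 26 [ 0.4861  0.4566  1.7128 -0.2389  0.5865 -1.0695] 0.0 wrist [0.4066 0.3402 0.4866]
  hang 0 [ 0.5568  0.5447  1.9004 -1.43    0.3018  0.1701] 0.165 wrist [0.3126 0.3252 0.3732]
50 grasp [ 0.1521  0.6604  2.1584 -0.0828  0.     -1.5808] 0.3768594447934598 back [ 0.1347  0.4345  2.3115 -0.2005  0.     -1.4757] 0.304940426183225
  hang 58 [ 0.4017  0.6206  1.2524  0.0745  1.5741 -1.3387] 0.0 wrist [0.5841 0.3686 0.5264]
  hang 58 [ 0.3912  0.6544  1.1582  0.0715  1.635  -1.3444] 0.0 wrist [0.6147 0.3735 0.5354]
  hang 26 [ 0.459   0.4856  1.5955 -0.0973  0.8
[... 490 characters left out ...]
0.4349  0.5331  1.4756 -0.0218  1.0658 -1.2843] 0.0 wrist [0.5019 0.3555 0.5106]
  hang 0 [ 0.4982  0.5151  1.7956 -0.4781  0.3708 -0.8236] 0.0 wrist [0.3879 0.3373 0.4372]
70 grasp [ 0.1342  0.6559  2.1408  1.1642  0.0381 -2.85  ] 0.017501001537257654 back [ 0.1172  0.3972  2.1712  0.208   0.2321 -1.9044] 5.488803855868696e-10
  hang 58 [ 0.374   0.7835  1.0458  0.1429  1.9606 -1.3452] 0.0 wrist [0.6709 0.3824 0.4797]
  hang 58 [ 0.3656  0.8213  0.9377  0.142   2.0313 -1.3431] 0.0 wrist [0.7015 0.3873 0.4887]
  hang 26 [ 0.414   0.5946  1.3552  0.0275  1.2932 -1.324 ] 0.0 wrist [0.5513 0.3633 0.5098]
  hang 0 [ 0.4704  0.5246  1.6821 -0.1845  0.6095 -1.1245] 0.0 wrist [0.4326 0.3444 0.4583]
```

```bash
cat > t2.py <<'E'
from h import *
k=fit();q0=np.array([.3,.6,2,-.6,.6,-.8])
print("jar",onz("top",(198,252),.101),"garlic",onz("top",(250,292),.03),"salt",onz("top",(441,287),.09))
for o in([.46,.19],[.46,.28],[.49,.30]):
  for az in(9,-10,-30,-50):
    for a in(50,57):
        p,T=bintcp([*o,0],az,0,a,(-.005,.062));q,e=ik(p,T,k,q0);q2,e2=ik(p-.09*T[:,2],T,k,q)
        if e<.002 and e2<.002:print(o,az,a,"grasp",q,"back",q2,"wrist",p-k[4]*T[:,2])
E
python3 t2.py
```

```text
jar [0.5075 0.4868 0.101 ] garlic [0.4245 0.3861 0.03  ] salt [ 0.4403 -0.0167  0.09  ]
[0.46, 0.19] -50 50 grasp [ 0.5453  0.7923  1.957  -1.2624  0.7298  0.9684] back [ 0.6686  0.6509  1.921  -1.0171  0.8562  0.776 ] wrist [0.3384 0.335  0.2815]
[0.46, 0.19] -50 57 grasp [ 0.4854  0.747   1.9588 -1.132   0.6287  0.793 ] back [ 0.5899  0.5918  1.9232 -0.8839  0.7758  0.5873] wrist [0.3565 0.3134 0.3024]
[0.46, 0.28] -30 57 grasp [ 0.6122  0.7498  1.9391 -1.2567  0.5461  0.7015] back [ 0.7098  0.5894  1.9315 -0.9849  0.6647  0.474 ] wrist [0.3205 0.3605 0.3024]
[0.46, 0.28] -50 50 grasp [ 0.6928  0.8175  1.7857 -1.0257  0.8507  0.8203] back [ 0.8     0.7023  1.7349 -0.8642  0.9987  0.6979] wrist [0.3384 0.425  0.2815]
[0.46, 0.28] -50 57 grasp [ 0.6396  0.776   1.7965 -0.9072  0.7618  0.677 ] back [ 0.7319  0.6473  1.7487 -0.7516  0.9227  0.5539] wrist [0.3565 0.4034 0.3024]
[0.49, 0.3] -30 50 grasp [ 0.6618  0.8037  1.866  -1.351   0.6565  0.8089] back [ 0.7721  0.6644  1.8676 -1.1253  0.7553  0.6373] wrist [0.3261 0.3946 0.2815]
[0.49, 0.3] -30 57 grasp [ 0.6105  0.7649  1.8502 -1.1477  0.5719  0.5713] back [ 0.7009  0.6151  1.847  -0.9285  0.6943  0.3926] wrist [0.3505 0.3805 0.3024]
[0.49, 0.3] -50 50 grasp [ 0.6861  0.8365  1.696  -0.9791  0.8857  0.7397] back [ 0.7869  0.7296  1.6483 -0.8425  1.0311  0.6384] wrist [0.3684 0.445  0.2815]
[0.49, 0.3] -50 57 grasp [ 0.6363  0.7973  1.7059 -0.8549  0.8045  0.5995] back [ 0.7228  0.6777  1.6609 -0.7265  0.9608  0.5003] wrist [0.3865 0.4234 0.3024]
```

```bash
python3 -m crank '[[0,0,4,0,0,0,0],[0,0,5,0,0,0,0],[0,0,4,0,0,0,0],[0,0,2,0,0,0,0],[0,0,0,0,0,0,1]]' 35 | head -2
python3 -m crank '[[0,0,0,0,0,0,1],[0,0,0,0,0,0,1],[0,0,0,0,0,0,1],[-0.5,0,-2.5,0,0,0,1]]' 35
python3 - <<'E'
from h import *
obs();o=robot.get_obs();k=fit()
p,T=bintcp([.465,.215,.03],-50,0,100.2,(.010,.078));print(p,ik(p,T,k,o["q"]));plan(p,T,8,1)
p2,T=bintcp([.465,.215,.006],-50,0,100.2,(.010,.078));plan(p2,T,2,1,(p,T))
E
```

```text
time: 8.07
position: [0.4791, 0.1898, 0.1296]
time: 8.57
position: [0.4883, 0.1924, 0.1548]
tool_rot: [-0.128, 0.988, -0.012, -0.087]
ft_force: [-0.2, -0.0, -3.0]
grip_width: 0.0562
grip_force: 35.0
t 8.57 q [ 0.1701  0.6488  1.6978 -0.021   0.9706 -1.6448] p [0.4883 0.1924 0.1548] zaz -164.6 pitch 79.9 y [-0.2548  0.967  -0.002 ] F [-0.2 -0.  -3. ] w 0.0562 gf 35.0
[0.4772 0.2004 0.1582] (array([ 0.1123,  0.6121,  1.7837,  0.1969,  0.8546, -0.7234]), np.float64(7.281440728146293e-11))
dist 0.014 ang 64.8
[0.11, 0.13, -0.02, -0.025, 0.0, 0.139, 1]
[0.13, 0.12, -0.02, -0.025, 0.0, 0.139, 1]
[0.15, 0.1, -0.02, -0.025, 0.0, 0.139, 1]
[0.16, 0.08, -0.01, -0.025, 0.0, 0.139, 1]
[0.17, 0.05, -0.01, -0.025, 0.0, 0.139, 1]
[0.17, 0.03, -0.01, -0.025, 0.0, 0.139, 1]
[0.18, 0.01, -0.01, -0.025, 0.0, 0.139, 1]
[0.18, -0.02, -0.01, -0.025, 0.0, 0.139, 1]
dist 0.024 ang 0.0
[-0.21, 0.0, 1.18, 0.0, 0.0, 0.0, 1]
[-0.21, 0.0, 1.18, 0.0, 0.0, 0.0, 1]
```

```bash
python3 -m crank '[[0.11,0.13,-0.02,-0.025,0,0.139,1],[0.13,0.12,-0.02,-0.025,0,0.139,1],[0.15,0.1,-0.02,-0.025,0,0.139,1],[0.16,0.08,-0.01,-0.025,0,0.139,1],[0.17,0.05,-0.01,-0.025,0,0.139,1]]' 35 | head -2
python3 -m crank '[[0.17,0.03,-0.01,-0.025,0,0.139,1],[0.18,0.01,-0.01,-0.025,0,0.139,1],[0.18,-0.02,-0.01,-0.025,0,0.139,1],[-0.21,0,1.18,0,0,0,1],[-0.21,0,1.18,0,0,0,1]]' 35
python3 -m crank '[[0,0,0.1,0,0,0,1],[0,0,0,0,0,0,1]]' 35
python3 - <<'E'
from h import *
obs()
E
```

```text
time: 9.2
position: [0.4831, 0.1977, 0.1578]
time: 9.82
position: [0.4791, 0.2007, 0.1341]
tool_rot: [0.42, 0.904, 0.039, -0.077]
ft_force: [1.1, 0.3, -4.2]
grip_width: 0.056
grip_force: 35.0
time: 10.07
position: [0.4788, 0.2009, 0.1334]
tool_rot: [0.42, 0.903, 0.038, -0.078]
ft_force: [-1.3, 0.0, -2.8]
grip_width: 0.0556
grip_force: 35.0
t 10.07 q [ 0.1136  0.6558  1.7949  0.2058  0.7949 -0.7383] p [0.4788 0.2009 0.1334] zaz 128.8 pitch 80.1 y [0.7652 0.6438 0.0039] F [-1.3  0.  -2.8] w 0.0556 gf 35.0
```

```bash
python3 -m crank '[[0,0,0.15,0,0,0,1],[0,0,0,0,0,0,0.3],[0,0,0,0,0,0,0],[0,0,0,0,0,0,0],[0,0,-2,0,0,0,0]]' 35 
python3 -m crank '[[0,0,-4,0,0,0,0],[0,0,-5,0,0,0,0],[0,0,-4,0,0,0,0]]' 35 |head -2
python3 - <<'E'
from h import *
obs();k=fit();o=robot.get_obs()
p,T=bintcp([.4666,.2155,0],-50,0,55,(-.005,.062));pa=p-.09*T[:,2]
q,e=ik(pa,T,k,o["q"]);print(q,e,ik(p,T,k,q));plan(pa,T,9)
plan(p,T,4,0,(pa,T))
cv2.imwrite("pics/s4.png",np.hstack([cams.camera("scene")[100:400,150:450],cams.camera("top")[130:430,200:500]])[...,::-1])
E
```

```text
time: 10.7
position: [0.4799, 0.1984, 0.1514]
tool_rot: [0.421, 0.903, 0.038, -0.079]
ft_force: [-0.2, 0.8, 1.0]
grip_width: 0.0823
grip_force: 0.0
time: 11.08
position: [0.4951, 0.1807, 0.2821]
t 11.07 q [ 0.0722  0.4322  1.659   0.1563  1.1517 -0.6978] p [0.4951 0.1807 0.2821] zaz 128.1 pitch 80.1 y [0.7658 0.6431 0.0059] F [ 1.  -0.5 -1. ] w 0.0871 gf 0.0
[ 0.648   0.6247  1.8644 -0.8789  0.8389  0.6177] 5.551115123125783e-16 (array([ 0.5427,  0.7671,  1.9024, -1.0929,  0.6921,  0.7897]), np.float64(4.635181127810029e-15))
dist 0.167 ang 44.9
[1.23, -0.0, 1.39, 0.001, -0.087, -0.0, 0.0]
[1.35, 0.0, 1.28, 0.001, -0.087, -0.0, 0.0]
[1.46, 0.0, 1.16, 0.001, -0.087, -0.0, 0.0]
[1.55, 0.0, 1.03, 0.001, -0.087, -0.0, 0.0]
[1.63, 0.0, 0.89, 0.001, -0.087, -0.0, 0.0]
[1.71, 0.0, 0.74, 0.001, -0.087, -0.0, 0.0]
[1.76, 0.0, 0.59, 0.001, -0.087, -0.0, 0.0]
[1.81, 0.0, 0.44, 0.001, -0.087, -0.0, 0.0]
[1.84, 0.01, 0.28, 0.001, -0.087, -0.0, 0.0]
dist 0.09 ang 0.0
[-0.0, -0.0, 2.25, 0.0, 0.0, 0.0, 0]
[-0.0, -0.0, 2.25, 0.0, 0.0, 0.0, 0]
[-0.0, -0.0, 2.25, 0.0, 0.0, 0.0, 0]
[-0.0, -0.0, 2.25, 0.0, 0.0, 0.0, 0]
```

View pics/s4.png

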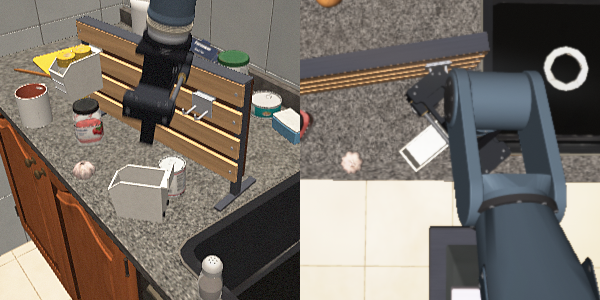

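The bin stands upright at left-crop (140,190), front facing left, and the hand is clear above it.

```bash
python3 -m crank '[[1.23,0,1.39,0.001,-0.087,0,0],[1.35,0,1.28,0.001,-0.087,0,0],[1.46,0,1.16,0.001,-0.087,0,0],[1.55,0,1.03,0.001,-0.087,0,0],[1.63,0,0.89,0.001,-0.087,0,0]]' 35 |head -4
python3 -m crank '[[1.71,0,0.74,0.001,-0.087,0,0],[1.76,0,0.59,0.001,-0.087,0,0],[1.81,0,0.44,0.001,-0.087,0,0],[1.84,0,0.28,0.001,-0.087,0,0],[0,0,0,0,0,0,0]]' 35 |head -4
python3 - <<'E'
from h import *
obs()
p,T=bintcp([.4666,.2155,0],-50,0,55,(-.005,.062));plan(p,T,4)
im=cams.camera("top");m=((im.min(2)>150)&(im.max(2)-im.min(2)<25)).astype(np.uint8);m[:250]=0;m[300:]=0;m[:,:300]=0;m[:,380:]=0
print([ (cv2.contourArea(c),cv2.minAreaRect(c)) for c in cv2.findContours(m,0,2)[0] if cv2.contourArea(c)>60])
cv2.imwrite("pics/s5.png",np.hstack([cv2.resize(cams.camera("scene")[180:340,200:360],(400,400)),cv2.resize(im[200:360,260:420],(400,400))])[...,::-1])
E
```

```text
time: 11.8
position: [0.4471, 0.2369, 0.221]
tool_rot: [0.419, 0.899, -0.056, 0.119]
ft_force: [-0.1, 0.2, -0.2]
time: 12.42
position: [0.4087, 0.2818, 0.1737]
tool_rot: [0.401, 0.866, -0.13, 0.27]
ft_force: [0.4, 0.0, 0.6]
t 12.43 q [ 0.6514  0.6314  1.8662 -0.8759  0.8388  0.6159] p [0.4087 0.2818 0.1737] zaz -50.6 pitch 55.1 y [ 0.7644  0.6446 -0.0094] F [0.4 0.  0.6] w 0.0871 gf 0.0
dist 0.088 ang 0.6
[-0.1, 0.06, 2.2, -0.002, -0.001, 0.002, 0.0]
[-0.1, 0.05, 2.2, -0.002, -0.001, 0.002, 0.0]
[-0.1, 0.05, 2.2, -0.002, -0.001, 0.002, 0.0]
[-0.1, 0.05, 2.2, -0.002, -0.001, 0.002, 0.0]
[(1564.0, ((330.01239013671875, 272.12628173828125), (28.495698928833008, 60.93154525756836), 50.710594177246094))]
```

View pics/s5.png

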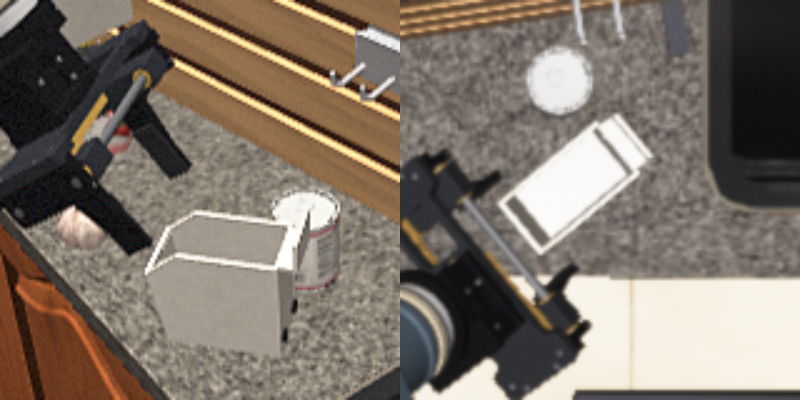

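The view shows the bin upright between the open fingers, with front rim corners at crop (498,205) and (540,253) and lip corners at (617,113) and (652,155).

Run:
```python
from h import *
f=lambda p,z:onz("top",(260+(p[0]-400)/2.5-.3,200+p[1]/2.5-.3),z)
a=(f((498,205),.07)+f((540,253),.07))/2;b=(f((617,113),.116)+f((652,155),.116))/2
v=b-a;L=np.linalg.norm(v[:2]);az=np.degrees(np.arctan2(v[1],v[0]));print(a,b,"len (121)",L,"az",az)
o=a[:2]+v[:2]/L*.056;o2=b[:2]-v[:2]/L*.065;print(o,o2)
p,T=bintcp([*((o+o2)/2),0],-50,0,55,(-.005,.062));plan(p,T,4)
```

```text
[0.4283 0.2611 0.07  ] [0.5074 0.1677 0.116 ] len (121) 0.12243831047604008 az -49.740272329570566
[0.4645 0.2184] [0.4654 0.2173]
dist 0.087 ang 0.3
[0.01, 0.04, 2.17, -0.001, -0.001, 0.001, 0.0]
[0.01, 0.03, 2.17, -0.001, -0.001, 0.001, 0.0]
[0.02, 0.03, 2.17, -0.001, -0.001, 0.001, 0.0]
[0.02, 0.03, 2.17, -0.001, -0.001, 0.001, 0.0]
```

```bash
python3 -m crank '[[-0.05,0.04,2.18,-0.001,-0.001,0.001,0],[-0.05,0.04,2.18,-0.001,-0.001,0.001,0],[-0.04,0.04,2.18,-0.001,-0.001,0.001,0],[-0.04,0.04,2.18,-0.001,-0.001,0.001,0],[0,0,0,0,0,0,0.5]]' 40 |head -4
python3 -m crank '[[0,0,0,0,0,0,1],[0,0,0,0,0,0,1],[0,0,0,0,0,0,1],[0,0,0,0,0,0,1]]' 40
python3 - <<'E'
from h import *
obs()
o=robot.get_obs();Rm=R.from_quat(o["tool_rot"]).as_matrix();G=np.array(o["position"])+.051*Rm[:,2];print("G",G,"in bin x",(G[:2]-[.4658,.2165])@[np.cos(np.radians(-50)),np.sin(np.radians(-50))])
E
```

```text
time: 13.15
position: [0.4458, 0.241, 0.1052]
tool_rot: [0.406, 0.863, -0.128, 0.273]
ft_force: [0.1, 0.2, -0.4]
time: 13.65
position: [0.4449, 0.243, 0.1061]
tool_rot: [0.404, 0.863, -0.127, 0.275]
ft_force: [-2.0, 1.2, 4.9]
grip_width: 0.0561
grip_force: 40.0
t 13.65 q [ 0.546   0.7635  1.8999 -1.0899  0.6981  0.7894] p [0.4449 0.243  0.1061] zaz -49.9 pitch 54.8 y [0.7671 0.6415 0.0026] F [-2.   1.2  4.9] w 0.0561 gf 40.0
G [0.4639 0.2205 0.0645] in bin x -0.004293148639207058
```

```bash
cat >> h.py <<'E'
A=54.8;GB=(-.0043,.0645);AZ=9.07;g0=np.array([.5867,.369,.215])
def hang(cx,cz,t,G=None,az=None,g=None):
    G=GB if G is None else G;az=AZ if az is None else az;g=g0 if g is None else g
    a,th=np.radians([az,t]);n=np.array([np.cos(a),np.sin(a),0]);u=np.array([0,0,1.]);X=n*np.cos(th)-u*np.sin(th);Z=n*np.sin(th)+u*np.cos(th)
    return bintcp(g+n*cx/1e3+u*cz/1e3-.05*X-.088*Z,az,t,A,G)
E
python3 -m crank '[[-1,0,-1.5,0,0,0,1],[-2,0,-3,0,0,0,1],[-2,0,-3,0,0,0,1]]' 40
python3 - <<'E'
from h import *
obs();k=fit();q=robot.get_obs()["q"]
p,T=hang(-80,40,58);print(p,ik(p,T,k,q));plan(p,T,12,1)
for w in((-40,6,58),(-9,15,58),(-5,9,26),(-3,0,0)):
    p2,T2=hang(*w);print(w,p2,ik(p2,T2,k,q),"wrist",p2-k[4]*T2[:,2])
E
```

```text
time: 14.02
position: [0.4426, 0.2444, 0.1955]
tool_rot: [0.404, 0.864, -0.128, 0.273]
ft_force: [1.1, 0.3, -2.4]
grip_width: 0.0561
grip_force: 40.0
t 14.03 q [ 0.5502  0.5868  1.8689 -0.8973  0.8144  0.5328] p [0.4426 0.2444 0.1955] zaz -50.1 pitch 54.9 y [0.7675 0.6411 0.0002] F [ 1.1  0.3 -2.4] w 0.0561 gf 40.0
[0.4791 0.3518 0.3356] (array([ 0.4071,  0.5764,  1.2624,  0.0962,  1.6892, -1.3293]), np.float64(1.5711850657323945e-11))
dist 0.18 ang 80.9
[-0.27, 0.81, -1.24, -0.01, 0.076, -0.089, 1]
[-0.25, 0.8, -1.25, -0.01, 0.076, -0.089, 1]
[-0.22, 0.79, -1.26, -0.01, 0.076, -0.089, 1]
[-0.19, 0.78, -1.27, -0.01, 0.076, -0.089, 1]
[-0.17, 0.78, -1.27, -0.01, 0.076, -0.089, 1]
[-0.14, 0.78, -1.28, -0.01, 0.076, -0.089, 1]
[-0.11, 0.78, -1.28, -0.01, 0.076, -0.089, 1]
[-0.08, 0.78, -1.28, -0.01, 0.076, -0.089, 1]
[-0.05, 0.79, -1.28, -0.01, 0.076, -0.089, 1]
[-0.03, 0.8, -1.27, -0.01, 0.076, -0.089, 1]
[-0.0, 0.81, -1.27, -0.01, 0.076, -0.089, 1]
[0.02, 0.82, -1.26, -0.01, 0.076, -0.089, 1]
(-40, 6, 58) [0.5186 0.3581 0.3016] (array([ 0.3931,  0.661 ,  1.1926,  0.0908,  1.6756, -1.3442]), np.float64(7.99493353464964e-11)) wrist [0.6088 0.3725 0.5188]
(-9, 15, 58) [0.5492 0.363  0.3106] (array([ 0.3833,  0.6961,  1.0948,  0.0878,  1.7389, -1.3481]), np.float64(4.6108243612064115e-10)) wrist [0.6394 0.3774 0.5278]
(-5, 9, 26) [0.5153 0.3576 0.277 ] (array([ 0.4462,  0.506 ,  1.5323, -0.0558,  0.95  , -1.2539]), np.float64(5.88418203051333e-14)) wrist [0.4781 0.3517 0.5096]
(-3, 0, 0) [0.5011 0.3553 0.2332] (array([ 0.5129,  0.5169,  1.8482, -0.8195,  0.2774, -0.477 ]), np.float64(6.106226635438361e-15)) wrist [0.367  0.3339 0.4257]
```

Run:
```python
from h import *
im=cv2.imread("pics/scene0.png")
for c in(250,330,400,500):
    col=im[:120,c].astype(int);g=col[:,2]-col[:,0];r=[i for i in range(119) if g[i]>25];r=max(r) if r else 0
    cc,d=ray("scene",(c,r+.5))
    # s minimizing |top row-115|
    ss=np.linspace(.2,1.2,400);P=[proj("top",cc+d*s) for s in ss];i=int(np.argmin([abs(p[1]-115) for p in P]));print(c,r,"P",cc+d*ss[i],P[i])
t=cv2.imread("pics/top0.png");print([tuple(t[r,250]) for r in range(96,124,3)])
```

```text
250 4 P [0.6717 0.6306 0.5003] [ 32.8747 115.4093]
330 22 P [0.6769 0.3492 0.4984] [242.7799 114.6596]
400 38 P [0.6793 0.1739 0.4971] [372.1306 114.8252]
500 60 P [ 0.6808 -0.0073  0.497 ] [504.985  115.4171]
[(np.uint8(14), np.uint8(26), np.uint8(55)), (np.uint8(24), np.uint8(48), np.uint8(97)), (np.uint8(15), np.uint8(29), np.uint8(57)), (np.uint8(13), np.uint8(25), np.uint8(48)), (np.uint8(13), np.uint8(22), np.uint8(45)), (np.uint8(12), np.uint8(23), np.uint8(44)), (np.uint8(20), np.uint8(29), np.uint8(46)), (np.uint8(116), np.uint8(124), np.uint8(131)), (np.uint8(138), np.uint8(146), np.uint8(155)), (np.uint8(109), np.uint8(117), np.uint8(126))]
```

Run:
```python
import h
from h import *
k=fit();q0=robot.get_obs()["q"]
for A_ in(48,51,54):
    h.A=A_;G=(-.014,.046);pg,Tg=bintcp([.4658,.2165,0],-50,0,A_,G);q,e=ik(pg,Tg,k,q0);qb,eb=ik(pg-.09*Tg[:,2],Tg,k,q);print(A_,"grasp",q,round(e,4),round(eb,4))
    for yy in(15,-20):
        g=np.array([.589,.354,.215])+yy/1e3*np.array([-.1577,.9875,0])
        qq=np.array([.4,.6,1.2,.1,1.7,-1.3])
        for w in((-40,6,58),(-9,15,58),(-5,9,26),(-3,5,14),(-3,2,7),(-3,0,0)):
            p2,T2=hang(*w,G=G,g=g);qq,e=ik(p2,T2,k,qq);print(yy,w,qq,round(e,3),"wrist",p2-k[4]*T2[:,2])
```

```text
48 grasp [ 0.6196  0.846   1.8929 -1.2215  0.7894  0.988 ] 0.0 0.0
15 (-40, 6, 58) [ 0.4117  0.582   1.3229  0.0693  1.5076 -1.3312] 0.0 wrist [0.5565 0.364  0.5285]
15 (-9, 15, 58) [ 0.4004  0.6142  1.2326  0.0661  1.5663 -1.3381] 0.0 wrist [0.5871 0.3689 0.5375]
15 (-5, 9, 26) [ 0.4724  0.4755  1.6625 -0.1265  0.7413 -1.1746] 0.0 wrist [0.4287 0.3436 0.4898]
15 (-3, 5, 14) [ 0.5037  0.4898  1.8051 -0.407   0.4132 -0.8872] 0.0 wrist [0.3794 0.3357 0.4478]
15 (-3, 2, 7) [ 0.5226  0.5202  1.8819 -0.9186  0.26   -0.366 ] 0.0 wrist [0.3536 0.3316 0.4179]
15 (-3, 0, 0) [ 0.5399  0.5558  1.9153 -1.43    0.2523  0.1598] 0.058 wrist [0.3311 0.328  0.386 ]
-20 (-40, 6, 58) [ 0.3591  0.5631  1.3601  0.0552  1.4924 -1.3819] 0.0 wrist [0.562  0.3294 0.5285]
-20 (-9, 15, 58) [ 0.3499  0.5954  1.2698  0.0525  1.5508 -1.3875] 0.0 wrist [0.5926 0.3343 0.5375]
-20 (-5, 9, 26) [ 0.4089  0.4554  1.7028 -0.1044  0.7152 -1.2505] 0.0 wrist [0.4342 0.309  0.4898]
-20 (-3, 5, 14) [ 0.435   0.4708  1.8484 -0.361   0.3716 -0.9869] 0.0 wrist [0.385  0.3012 0.4478]
-20 (-3, 2, 7) [ 0.4509  0.503   1.9275 -0.94
[... 1953 characters left out ...]
6 0.4338]
15 (-3, 0, 0) [ 0.5221  0.5449  1.8898 -1.0953  0.2375 -0.1883] 0.0 wrist [0.3541 0.3317 0.4049]
-20 (-40, 6, 58) [ 0.3507  0.6099  1.2967  0.0717  1.6124 -1.3891] 0.0 wrist [0.59   0.3339 0.5188]
-20 (-9, 15, 58) [ 0.3422  0.6431  1.203   0.0689  1.6733 -1.393 ] 0.0 wrist [0.6206 0.3388 0.5278]
-20 (-5, 9, 26) [ 0.3957  0.4787  1.6315 -0.0538  0.8624 -1.3018] 0.0 wrist [0.4631 0.3136 0.4966]
-20 (-3, 5, 14) [ 0.4202  0.4758  1.7794 -0.1956  0.5226 -1.1572] 0.0 wrist [0.4118 0.3055 0.4605]
-20 (-3, 2, 7) [ 0.4355  0.4946  1.8616 -0.4308  0.3233 -0.916 ] 0.0 wrist [0.3842 0.3011 0.4338]
-20 (-3, 0, 0) [ 0.4505  0.5289  1.9357 -1.1884  0.1835 -0.1496] 0.0 wrist [0.3596 0.2971 0.4049]
```

```bash
python3 -m crank '[[2,0,3,0,0,0,1],[2,0,3,0,0,0,1],[1,0,1.4,0,0,0,1],[0,0,0,0,0,0,1]]' 40
python3 -m crank '[[0,0,0,0,0,0,0.3],[0,0,0,0,0,0,0],[0,0,0,0,0,0,0],[0,0,0,0,0,0,0]]' 40
python3 - <<'E'
from h import *
obs();k=fit()
p,T=bintcp([.4658,.2165,0],-50,0,53,(-.014,.046));plan(p,T,3)
E
```

```text
time: 14.52
position: [0.4437, 0.2433, 0.105]
tool_rot: [0.404, 0.864, -0.128, 0.273]
ft_force: [-0.0, -0.2, -2.9]
grip_width: 0.0556
grip_force: 40.0
time: 15.02
position: [0.4448, 0.2431, 0.1066]
tool_rot: [0.404, 0.863, -0.127, 0.274]
ft_force: [-1.1, 0.9, -0.3]
grip_width: 0.0821
grip_force: 0.0
t 15.03 q [ 0.5462  0.7625  1.8996 -1.0873  0.6988  0.7875] p [0.4448 0.2431 0.1066] zaz -49.9 pitch 54.8 y [0.7677 0.6408 0.0025] F [-1.1  0.9 -0.3] w 0.0821 gf 0.0
dist 0.023 ang 1.8
[0.67, -0.04, 0.33, 0.0, -0.011, -0.001, 0.0]
[0.68, -0.03, 0.33, 0.0, -0.011, -0.001, 0.0]
[0.68, -0.03, 0.32, 0.0, -0.011, -0.001, 0.0]
```

```bash
python3 -m crank '[[0.67,-0.04,0.33,0,-0.011,-0.001,0],[0.68,-0.03,0.33,0,-0.011,-0.001,0],[0.68,-0.03,0.32,0,-0.011,-0.001,0],[0,0,0,0,0,0,0.5],[0,0,0,0,0,0,1]]' 40|head -4
python3 -m crank '[[0,0,0,0,0,0,1],[0,0,0,0,0,0,1],[0,0,0,0,0,0,1]]' 40
python3 - <<'E'
from h import *
obs();o=robot.get_obs();Rm=R.from_quat(o["tool_rot"]).as_matrix();G=np.array(o["position"])+.051*Rm[:,2];print("G",G,"in bin x",(G[:2]-[.4658,.2165])@[np.cos(np.radians(-50)),np.sin(np.radians(-50))])
E
python3 -m crank '[[-1,0,-1.5,0,0,0,1],[-2,0,-3,0,0,0,1],[-2,0,-3,0,0,0,1]]' 40|head -4
python3 - <<'E'
import h
from h import *
obs();h.A=53;p,T=hang(-80,35,57,G=(-.014,.046));plan(p,T,12,1)
E
```

```text
time: 15.65
position: [0.4369, 0.2508, 0.0862]
tool_rot: [0.4, 0.859, -0.134, 0.288]
ft_force: [-0.1, -0.8, 0.2]
time: 16.02
position: [0.4372, 0.2507, 0.0867]
tool_rot: [0.401, 0.859, -0.134, 0.288]
ft_force: [0.8, 1.1, -0.1]
grip_width: 0.0554
grip_force: 40.0
t 16.02 q [ 0.5805  0.8128  1.8995 -1.1511  0.715   0.8902] p [0.4372 0.2507 0.0867] zaz -49.9 pitch 52.9 y [0.7661 0.6427 0.0008] F [ 0.8  1.1 -0.1] w 0.0554 gf 40.0
G [0.457  0.2272 0.046 ] in bin x -0.013838003851382551
time: 16.4
position: [0.4329, 0.2546, 0.1764]
tool_rot: [0.401, 0.86, -0.135, 0.287]
ft_force: [0.5, 0.1, -3.3]
t 16.4 q [ 0.5915  0.6326  1.8782 -0.9578  0.8203  0.6373] p [0.4329 0.2546 0.1764] zaz -50.2 pitch 53.0 y [ 0.7664  0.6424 -0.0016] F [ 0.5  0.1 -3.3] w 0.0559 gf 40.0
dist 0.18 ang 80.2
[-0.38, 0.64, -1.3, -0.013, 0.075, -0.088, 1]
[-0.34, 0.63, -1.32, -0.013, 0.075, -0.088, 1]
[-0.3, 0.62, -1.34, -0.013, 0.075, -0.088, 1]
[-0.25, 0.61, -1.35, -0.013, 0.075, -0.088, 1]
[-0.2, 0.61, -1.36, -0.013, 0.075, -0.088, 1]
[-0.16, 0.61, -1.36, -0.013, 0.075, -0.088, 1]
[-0.11, 0.62, -1.36, -0.013, 0.075, -0.088, 1]
[-0.06, 0.63, -1.36, -0.013, 0.075, -0.088, 1]
[-0.02, 0.64, -1.36, -0.013, 0.075, -0.088, 1]
[0.03, 0.66, -1.35, -0.013, 0.075, -0.088, 1]
[0.07, 0.69, -1.33, -0.013, 0.075, -0.088, 1]
[0.11, 0.71, -1.32, -0.013, 0.075, -0.088, 1]
```

```bash
sed -i 's/^A=54.8;GB=(-.0043,.0645)/A=52.9;GB=(-.0138,.046)/' h.py
python3 -m crank '[[-0.38,0.64,-1.3,-0.013,0.075,-0.088,1],[-0.34,0.63,-1.32,-0.013,0.075,-0.088,1],[-0.3,0.62,-1.34,-0.013,0.075,-0.088,1],[-0.25,0.61,-1.35,-0.013,0.075,-0.088,1],[-0.2,0.61,-1.36,-0.013,0.075,-0.088,1]]' 40|head -4
python3 -m crank '[[-0.16,0.61,-1.36,-0.013,0.075,-0.088,1],[-0.11,0.62,-1.36,-0.013,0.075,-0.088,1],[-0.06,0.63,-1.36,-0.013,0.075,-0.088,1],[-0.02,0.64,-1.36,-0.013,0.075,-0.088,1],[0.03,0.66,-1.35,-0.013,0.075,-0.088,1]]' 40|head -4
python3 -m crank '[[0.07,0.69,-1.33,-0.013,0.075,-0.088,1],[0.11,0.71,-1.32,-0.013,0.075,-0.088,1],[0,0,0,0,0,0,1]]' 40|head -4
python3 - <<'E'
from h import *
obs();p,T=hang(-55,6,58);plan(p,T,4,1)
s=cams.camera("scene");t=cams.camera("top");cv2.imwrite("pics/s6s.png",s[...,::-1]);cv2.imwrite("pics/s6t.png",t[...,::-1])
cv2.imwrite("pics/s6.png",np.hstack([cv2.resize(s[90:290,180:380],(400,400)),cv2.resize(t[160:310,200:350],(400,400))])[...,::-1])
E
```

```text
time: 17.02
position: [0.4417, 0.2936, 0.2398]
tool_rot: [0.212, 0.968, -0.09, 0.099]
ft_force: [0.2, -1.3, -3.0]
time: 17.65
position: [0.4516, 0.3324, 0.3031]
tool_rot: [0.006, 0.995, -0.037, -0.097]
ft_force: [0.1, -0.7, -3.1]
time: 18.02
position: [0.4569, 0.3484, 0.3281]
tool_rot: [-0.075, 0.982, -0.015, -0.171]
ft_force: [0.1, -0.5, -3.7]
t 18.02 q [ 0.4211  0.5349  1.3517  0.0855  1.5899 -1.3151] p [0.4569 0.3484 0.3281] zaz -170.5 pitch 70.2 y [-0.1528  0.9882 -0.0045] F [ 0.1 -0.5 -3.7] w 0.0554 gf 40.0
dist 0.037 ang 1.2
[-0.83, 0.0, 0.44, -0.001, 0.005, -0.002, 1]
[-0.83, 0.0, 0.43, -0.001, 0.005, -0.002, 1]
[-0.83, 0.0, 0.43, -0.001, 0.005, -0.002, 1]
[-0.83, -0.0, 0.42, -0.001, 0.005, -0.002, 1]
```

View pics/s6.png

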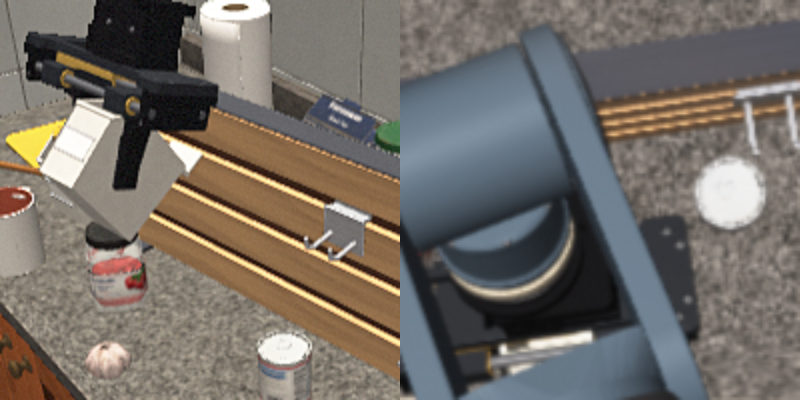

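The scene crop shows the bin tilted front-up with its hook lip tip at crop (200,155). The top groove's bright line runs from (165,135) to (400,240). Checking the geometry by projection.

Run:
```python
from h import *
o=robot.get_obs();p=np.array(o["position"]);T=R.from_quat(o["tool_rot"]).as_matrix()
# bin frame from tool: tilt=pitch-A
y=T[:,1];z=T[:,2];a=np.radians(A);X=z*np.cos(a)+np.cross(y,z)*-0
# in bin frame d=(cos a,0,-sin a); perpendicular e = y x d
e=np.cross(y,z) # = bin (sin..)
# bin: y x d = (0,1,0)x(cos,0,-sin)=(-sin a,0,-cos a)
X=z*np.cos(a)-e*np.sin(a);Z=-z*np.sin(a)-e*np.cos(a)
O=p+.051*z-GB[0]*X-GB[1]*Z;print("X",X,"Z",Z,"O",O)
f=lambda x,yy,zz:O+X*x/1e3+y*yy/1e3+Z*zz/1e3
for n,pt in {"lipR":(65,-23,116),"lipL":(65,23,116),"lipR_in":(61,-23,116),"backbotR":(50,-28,0),"fronttop":(-56,-28,70),"frontbot":(-44,-28,0)}.items():print(n,proj("scene",f(*pt)).round(1))
m0=np.array([.589,.354,0]);u=np.array([-.1577,.9875,0]);n=np.array([.9875,.1577,0])
im=cv2.imread("pics/s6s.png").astype(int)
for yy in(0,-50,-90,-190):
    P=m0+u*yy/1e3+[0,0,.215];q=proj("scene",P);q2=proj("scene",P+n*.008);c=int(round(q[0]));r0=int(q[1])-9
    print(yy,"front edge",q.round(1),"back",q2.round(1),[(r0+i,int(im[r0+i,c].sum())) for i in range(18)])
```

```text
X [ 0.5387  0.0787 -0.8388] Z [0.8285 0.1314 0.5444] O [0.4076 0.34   0.2431]
lipR [281.5 167.1]
lipL [266.5 160.5]
lipR_in [280.6 165.9]
backbotR [244.6 210.4]
fronttop [236.4 148.7]
frontbot [216.2 183.7]
0 front edge [296.8 173.7] back [299.5 172.4] [(164, 310), (165, 319), (166, 304), (167, 271), (168, 104), (169, 96), (170, 80), (171, 120), (172, 470), (173, 689), (174, 624), (175, 259), (176, 291), (177, 310), (178, 328), (179, 345), (180, 342), (181, 332)]
-50 front edge [313.7 181.2] back [316.4 179.8] [(172, 322), (173, 296), (174, 283), (175, 200), (176, 104), (177, 106), (178, 76), (179, 526), (180, 714), (181, 665), (182, 432), (183, 272), (184, 287), (185, 310), (186, 322), (187, 317), (188, 321), (189, 324)]
-90 front edge [328.1 187.5] back [330.7 186.1] [(178, 331), (179, 329), (180, 283), (181, 150), (182, 120), (183, 94), (184, 77), (185, 350), (186, 642), (187, 675), (188, 532), (189, 284), (190, 306), (191, 312), (192, 324), (193, 322), (194, 292), (195, 290)]
-190 front edge [367.2 204.9] back [369.9 203.2] [(195, 337), (196, 356), (197, 302), (198, 85), (199, 88), (200, 103), (201, 48), (202, 505), (203, 710), (204, 649), (205, 494), (206, 218), (207, 295), (208, 296), (209, 306), (210, 322), (211, 317), (212, 334)]
```

```bash
python3 -m crank '[[-0.83,0,0.44,-0.001,0.005,-0.002,1],[-0.83,0,0.43,-0.001,0.005,-0.002,1],[-0.83,0,0.43,-0.001,0.005,-0.002,1],[-0.83,0,0.42,-0.001,0.005,-0.002,1],[0,0,0,0,0,0,1]]' 40|head -4
cat > st.py <<'E'
from h import *
import sys
def binst():
    o=robot.get_obs();p=np.array(o["position"]);T=R.from_quat(o["tool_rot"]).as_matrix();y=T[:,1];z=T[:,2];a=np.radians(A);e=np.cross(y,z)
    X=z*np.cos(a)-e*np.sin(a);Z=-z*np.sin(a)-e*np.cos(a);O=p+.051*z-GB[0]*X-GB[1]*Z;C=O+.05*X+.088*Z-g0
    n=np.array([np.cos(np.radians(AZ)),np.sin(np.radians(AZ)),0]);u=np.array([-n[1],n[0],0])
    print("t",round(o["time"],2),"corner x,y,z mm",(np.array([C@n,C@u,C[2]])*1000).round(1),"tilt",np.degrees(np.arctan2(-X[2],Z[2])).round(1),"yaw err",np.degrees(np.arctan2(-y[0],y[1])-np.radians(AZ)).round(2),"roll",np.degrees(np.arcsin(y[2])).round(2),"F",np.array(o["ft_force"]).round(1),"q",np.array(o["q"]).round(2),"gf",round(o["grip_force"],1))
binst()
fr=None
for w in sys.argv[1:]:
    cx,cz,t,n=map(float,w.split(","));p,T=hang(cx,cz,t);plan(p,T,int(n),1,fr);fr=(p,T)
E
python3 st.py -27,7,58,3 -20,8.5,58,1 -17,10.5,58,1 -13,13,58,1 -9,15,58,1
```

```text
time: 18.75
position: [0.4813, 0.3521, 0.3]
tool_rot: [-0.079, 0.98, -0.014, -0.182]
ft_force: [-0.2, 1.5, -3.5]
t 18.75 corner x,y,z mm [-55.7   0.2   5.3] tilt 58.2 yaw err 0.12 roll 0.13 F [-0.2  1.5 -3.5] q [ 0.41  0.6   1.31  0.09  1.59 -1.34] gf 40.0
dist 0.029 ang 0.3
[-0.87, -0.0, -0.39, 0.0, -0.001, 0.001, 1]
[-0.87, 0.0, -0.39, 0.0, -0.001, 0.001, 1]
[-0.87, 0.0, -0.39, 0.0, -0.001, 0.001, 1]
dist 0.007 ang 0.0
[-0.6, 0.0, -0.39, 0.0, 0.0, 0.0, 1]
dist 0.004 ang 0.0
[-0.21, -0.0, -0.29, 0.0, 0.0, 0.0, 1]
dist 0.005 ang 0.0
[-0.28, 0.0, -0.38, 0.0, 0.0, 0.0, 1]
dist 0.004 ang 0.0
[-0.3, -0.0, -0.33, 0.0, 0.0, 0.0, 1]
```

```bash
python3 -m crank '[[-0.87,0,-0.39,0,-0.001,0,1],[-0.87,0,-0.39,0,-0.001,0,1],[-0.87,0,-0.39,0,-0.001,0,1],[0,0,0,0,0,0,1]]' 40|head -4
python3 st.py -20,8.5,58,1 -17,10.5,58,1
python3 - <<'E'
from h import *
s=cams.camera("scene");cv2.imwrite("pics/s7.png",cv2.resize(s[110:230,220:380],(800,600),interpolation=cv2.INTER_CUBIC)[...,::-1])
E
```

```text
time: 19.25
position: [0.5101, 0.357, 0.3027]
tool_rot: [-0.079, 0.98, -0.013, -0.18]
ft_force: [-0.6, -0.6, -3.2]
t 19.25 corner x,y,z mm [-26.1   0.5   8.3] tilt 57.9 yaw err 0.12 roll 0.17 F [-0.6 -0.6 -3.2] q [ 0.4   0.64  1.23  0.09  1.62 -1.34] gf 40.0
dist 0.006 ang 0.2
[-0.58, -0.02, -0.25, 0.002, 0.002, 0.003, 1]
dist 0.004 ang 0.0
[-0.21, -0.0, -0.29, 0.0, 0.0, 0.0, 1]
```

View pics/s7.png

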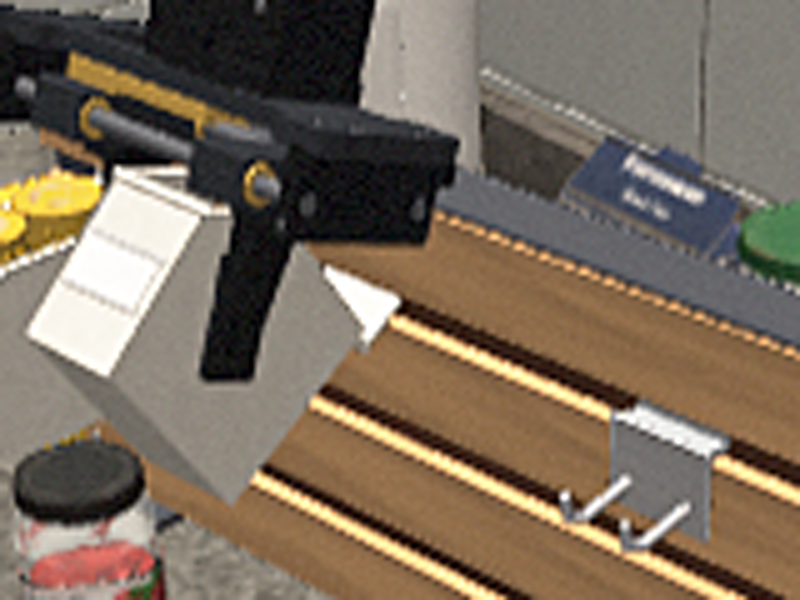

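The lip tip at (400,300) sits right at the dark top groove, with no contact force. Continuing the insertion.

```bash
python3 -m crank '[[-0.58,-0.03,-0.22,0,0.002,0,1],[0,0,0,0,0,0,1]]' 40|head -4
python3 st.py -17,10.5,58,1 -13,13,58,1
```

```text
time: 19.55
position: [0.5157, 0.3576, 0.3026]
tool_rot: [-0.079, 0.98, -0.013, -0.181]
ft_force: [0.5, 0.1, -3.0]
t 19.55 corner x,y,z mm [-20.7   0.3   8. ] tilt 58.0 yaw err 0.14 roll 0.15 F [ 0.5  0.1 -3. ] q [ 0.4   0.64  1.22  0.09  1.63 -1.35] gf 40.0
dist 0.004 ang 0.2
[-0.26, 0.01, -0.36, 0.002, -0.001, 0.003, 1]
dist 0.005 ang 0.0
[-0.28, 0.0, -0.38, 0.0, 0.0, 0.0, 1]
```

```bash
python3 -m crank '[[-0.21,-0.02,-0.27,0,0,0,1],[0,0,0,0,0,0,1]]' 40|head -4
python3 st.py -13,13,58,1 -9,15,58,1
```

```text
time: 19.8
position: [0.5176, 0.3577, 0.3038]
tool_rot: [-0.079, 0.98, -0.014, -0.183]
ft_force: [-1.7, 1.2, -5.4]
t 19.8 corner x,y,z mm [-19.1   0.1   9.1] tilt 58.2 yaw err 0.16 roll 0.13 F [-1.7  1.2 -5.4] q [ 0.39  0.65  1.21  0.09  1.64 -1.35] gf 40.0
dist 0.007 ang 0.3
[-0.41, 0.02, -0.55, 0.001, -0.003, 0.003, 1]
dist 0.004 ang 0.0
[-0.3, -0.0, -0.33, 0.0, 0.0, 0.0, 1]
```

```bash
python3 st.py -17,10,58,1 -15,11.5,58,1 | tail -4; python3 -m crank '[[-0.21,0,-0.05,0,0,0,1],[0,0,0,0,0,0,1]]' 40|head -4
python3 st.py -15,11.5,58,1 -13,13,58,1
```

```text
dist 0.002 ang 0.3
[-0.15, 0.02, -0.13, 0.001, -0.003, 0.003, 1]
dist 0.002 ang 0.0
[-0.13, 0.0, -0.21, 0.0, 0.0, 0.0, 1]
time: 20.05
position: [0.5211, 0.3583, 0.3045]
tool_rot: [-0.079, 0.98, -0.013, -0.18]
ft_force: [0.3, 0.3, -2.9]
t 20.05 corner x,y,z mm [-15.1   0.1  10.1] tilt 57.9 yaw err 0.14 roll 0.17 F [ 0.3  0.3 -2.9] q [ 0.39  0.65  1.2   0.09  1.64 -1.35] gf 40.0
dist 0.001 ang 0.2
[0.03, 0.02, -0.14, 0.002, 0.001, 0.003, 1]
dist 0.003 ang 0.0
[-0.13, -0.0, -0.21, 0.0, 0.0, 0.0, 1]
```

Free of contact. Rising along the way.

```bash
python3 -m crank '[[-0.1,0.01,-0.33,0,0,0,1],[0,0,0,0,0,0,1]]' 40|head -4
python3 st.py -9,15,58,1 -7,14,50,1
```

```text
time: 20.3
position: [0.5226, 0.3586, 0.3065]
tool_rot: [-0.079, 0.98, -0.013, -0.181]
ft_force: [0.3, 0.5, -5.7]
t 20.3 corner x,y,z mm [-13.8   0.1  12. ] tilt 58.1 yaw err 0.14 roll 0.14 F [ 0.3  0.5 -5.7] q [ 0.39  0.65  1.19  0.09  1.65 -1.35] gf 40.0
dist 0.006 ang 0.2
[-0.34, 0.02, -0.45, 0.001, -0.001, 0.003, 1]
dist 0.012 ang 8.0
[0.48, 0.0, 1.14, 0.0, -0.14, -0.0, 1]
```

```bash
sed -i 's/g0=np.array(\[.5867,.369,.215\])/g0=np.array([.5882,.3692,.2144])/' h.py
python3 st.py -11.5,13.7,58,1 -9,15,58,1
```

```text
t 20.3 corner x,y,z mm [-15.3   0.2  12.6] tilt 58.1 yaw err 0.14 roll 0.14 F [ 0.3  0.5 -5.7] q [ 0.39  0.65  1.19  0.09  1.65 -1.35] gf 40.0
dist 0.004 ang 0.2
[-0.31, 0.01, -0.24, 0.001, -0.001, 0.003, 1]
dist 0.003 ang 0.0
[-0.19, 0.0, -0.21, 0.0, 0.0, 0.0, 1]
```

```bash
python3 -m crank '[[-0.32,0.01,-0.2,0,-0.001,0,1],[0,0,0,0,0,0,1]]' 40|head -4
python3 st.py -9,15,58,1 -7,14,50,1
```

```text
time: 20.55
position: [0.5267, 0.3595, 0.3082]
tool_rot: [-0.079, 0.98, -0.013, -0.18]
ft_force: [0.0, 0.4, -3.7]
t 20.55 corner x,y,z mm [-10.9   0.4  14.4] tilt 57.9 yaw err 0.14 roll 0.18 F [ 0.   0.4 -3.7] q [ 0.39  0.65  1.18  0.08  1.66 -1.35] gf 40.0
dist 0.002 ang 0.3
[-0.17, -0.01, -0.14, 0.002, 0.002, 0.003, 1]
dist 0.012 ang 8.0
[0.48, 0.0, 1.14, 0.0, -0.14, -0.0, 1]
```

```bash
python3 -m crank '[[-0.17,-0.01,-0.11,0,0.001,0,1],[0,0,0,0,0,0,1]]' 40|head -4
python3 st.py -8,14.5,54,1 -7,14,50,1
```

```text
time: 20.8
position: [0.5283, 0.3596, 0.3083]
tool_rot: [-0.079, 0.98, -0.013, -0.181]
ft_force: [-0.0, -0.1, -3.5]
t 20.8 corner x,y,z mm [-9.5  0.3 14.4] tilt 58.0 yaw err 0.15 roll 0.16 F [-0.  -0.1 -3.5] q [ 0.39  0.66  1.18  0.08  1.66 -1.35] gf 40.0
dist 0.005 ang 4.0
[0.24, 0.01, 0.48, 0.002, -0.07, 0.003, 1]
dist 0.006 ang 4.0
[0.26, 0.0, 0.56, 0.0, -0.07, -0.0, 1]
```

```bash
python3 -m crank '[[0.24,0,0.48,0.001,-0.07,0.002,1],[0.26,0,0.56,0,-0.07,0,1],[0,0,0,0,0,0,1]]' 40|head -4
python3 st.py -6.5,13,44,1 -6,11.5,38,1
```

```text
time: 21.18
position: [0.5189, 0.3582, 0.3]
tool_rot: [-0.079, 0.99, -0.009, -0.113]
ft_force: [-0.4, -0.1, -2.3]
t 21.18 corner x,y,z mm [-8.5  0.2 13.9] tilt 50.1 yaw err 0.09 roll 0.05 F [-0.4 -0.1 -2.3] q [ 0.41  0.6   1.28  0.06  1.48 -1.34] gf 40.0
dist 0.01 ang 6.1
[0.34, -0.0, 0.89, 0.001, -0.107, 0.002, 1]
dist 0.011 ang 6.0
[0.48, -0.0, 0.97, -0.0, -0.105, 0.0, 1]
```

```bash
python3 -m crank '[[0.34,0,0.89,0,-0.107,0.001,1],[0,0,0,0,0,0,1]]' 40|head -4
python3 st.py -6,11.5,38,1 -5.5,10,32,1
```

```text
time: 21.42
position: [0.5133, 0.3572, 0.2918]
tool_rot: [-0.079, 0.995, -0.005, -0.061]
ft_force: [0.3, -0.9, -2.7]
t 21.43 corner x,y,z mm [-7.1  0.  12.5] tilt 44.1 yaw err 0.03 roll 0.03 F [ 0.3 -0.9 -2.7] q [ 0.42  0.57  1.36  0.03  1.33 -1.32] gf 40.0
dist 0.01 ang 6.2
[0.43, 0.0, 0.93, 0.0, -0.107, 0.001, 1]
dist 0.011 ang 6.0
[0.49, 0.0, 0.98, 0.0, -0.105, -0.0, 1]
```

```bash
python3 -m crank '[[0.48,0,0.97,0,-0.105,0,1],[0,0,0,0,0,0,1]]' 40|head -4
python3 st.py -5.5,10,32,1 -5,9,26,1
```

```text
time: 21.68
position: [0.5076, 0.3562, 0.2824]
tool_rot: [-0.079, 0.997, -0.001, -0.01]
ft_force: [-0.1, 0.2, -2.6]
t 21.68 corner x,y,z mm [-6.5 -0.1 10.6] tilt 38.2 yaw err 0.02 roll 0.01 F [-0.1  0.2 -2.6] q [ 0.43  0.54  1.45  0.01  1.18 -1.3 ] gf 40.0
dist 0.01 ang 6.2
[0.46, 0.01, 0.91, 0.0, -0.108, 0.0, 1]
dist 0.011 ang 6.0
[0.5, -0.0, 0.93, 0.0, -0.105, 0.0, 1]
```

No contact. Going on to 32 and 26 degrees.

```bash
python3 -m crank '[[0.46,0.01,0.91,0,-0.108,0,1],[0,0,0,0,0,0,1]]' 40|sed -n '1p;4p'
python3 -m crank '[[0.5,0,0.93,0,-0.105,0,1],[0,0,0,0,0,0,1]]' 40|sed -n '1p;4p'
python3 st.py -4,7,20,1 -3,5,14,1
```

```text
time: 21.92
ft_force: [-0.1, -0.5, -2.6]
time: 22.18
ft_force: [0.5, 0.5, -3.4]
t 22.18 corner x,y,z mm [-4.4 -0.1  8.7] tilt 26.0 yaw err 0.0 roll -0.02 F [ 0.5  0.5 -3.4] q [ 0.46  0.5   1.6  -0.08  0.86 -1.23] gf 40.0
dist 0.011 ang 6.0
[0.54, 0.01, 1.01, -0.0, -0.105, 0.0, 1]
dist 0.012 ang 6.0
[0.51, 0.0, 1.05, 0.0, -0.105, -0.0, 1]
```

```bash
python3 -m crank '[[0.54,0.01,1.01,0,-0.105,0,1],[0,0,0,0,0,0,1]]' 40|sed -n '1p;4p'
python3 -m crank '[[0.51,0,1.05,0,-0.105,0,1],[0,0,0,0,0,0,1]]' 40|sed -n '1p;4p'
python3 st.py -3,2.5,7,2 -3,0.5,0,2
```

```text
time: 22.42
ft_force: [0.1, -0.4, -3.2]
time: 22.68
ft_force: [-0.1, -0.3, -3.9]
t 22.68 corner x,y,z mm [-2.5 -0.4  4.8] tilt 14.0 yaw err -0.03 roll -0.08 F [-0.1 -0.3 -3.9] q [ 0.49  0.5   1.75 -0.26  0.53 -1.04] gf 40.0
dist 0.014 ang 7.0
[0.38, 0.01, 0.58, -0.001, -0.061, 0.0, 1]
[0.41, 0.01, 0.56, -0.001, -0.061, 0.0, 1]
dist 0.014 ang 7.0
[0.36, 0.0, 0.57, 0.0, -0.061, -0.0, 1]
[0.4, 0.0, 0.55, 0.0, -0.061, -0.0, 1]
```

```bash
python3 -m crank '[[0.38,0.01,0.58,-0.001,-0.061,0,1],[0.41,0.01,0.56,-0.001,-0.061,0,1],[0,0,0,0,0,0,1]]' 40|sed -n '1p;4p'
python3 st.py -3,0.5,0,4
```

```text
time: 23.05
ft_force: [0.6, 0.5, -2.9]
t 23.05 corner x,y,z mm [-1.8 -0.2  3.3] tilt 6.8 yaw err -0.02 roll 0.0 F [ 0.6  0.5 -2.9] q [ 0.51  0.52  1.83 -0.54  0.34 -0.76] gf 40.0
dist 0.014 ang 6.8
[0.21, 0.0, 0.28, -0.0, -0.03, -0.0, 1]
[0.22, 0.0, 0.28, -0.0, -0.03, -0.0, 1]
[0.23, 0.0, 0.27, -0.0, -0.03, -0.0, 1]
[0.24, 0.0, 0.26, -0.0, -0.03, -0.0, 1]
```

```bash
python3 -m crank '[[0.21,0,0.28,0,-0.03,0,1],[0.22,0,0.28,0,-0.03,0,1],[0,0,0,0,0,0,1]]' 40|sed -n '1p;4p'
python3 st.py -3,0.5,0,3
```

```text
time: 23.42
ft_force: [-0.7, 0.4, -3.0]
t 23.43 corner x,y,z mm [-1.4  0.1  3.1] tilt 3.2 yaw err -0.02 roll 0.06 F [-0.7  0.4 -3. ] q [ 0.51  0.53  1.86 -0.81  0.27 -0.47] gf 40.0
dist 0.008 ang 3.2
[0.19, -0.0, 0.19, 0.0, -0.019, -0.0, 1]
[0.2, -0.0, 0.18, 0.0, -0.019, -0.0, 1]
[0.2, -0.0, 0.18, 0.0, -0.019, -0.0, 1]
```

```bash
python3 -m crank '[[0.19,0,0.19,0,-0.019,0,1],[0.2,0,0.18,0,-0.019,0,1],[0,0,0,0,0,0,1]]' 40|sed -n '1p;4p'
python3 st.py -3,0,0,2
```

```text
time: 23.8
ft_force: [5.0, -0.2, -1.2]
t 23.8 corner x,y,z mm [-1.   0.4  2.9] tilt 0.8 yaw err -0.01 roll 0.14 F [ 5.  -0.2 -1.2] q [ 0.52  0.54  1.88 -1.08  0.24 -0.2 ] gf 40.0
dist 0.005 ang 0.8
[0.21, -0.02, 0.11, 0.001, -0.007, -0.001, 1]
[0.21, -0.02, 0.11, 0.001, -0.007, -0.001, 1]
```

```bash
python3 -m crank '[[0.03,0,0.15,0,0,0,1],[0.07,0,0.13,0,-0.005,0,1],[0,0,0,0,0,0,1]]' 40|sed -n '1p;4p'
python3 st.py -3,0,0,2
```

```text
time: 24.18
ft_force: [5.7, -0.4, 2.8]
t 24.18 corner x,y,z mm [-0.9  0.8  0.5] tilt 0.5 yaw err 0.05 roll 0.19 F [ 5.7 -0.4  2.8] q [ 0.52  0.55  1.89 -1.14  0.23 -0.14] gf 40.0
dist 0.003 ang 0.6
[0.13, -0.04, -0.01, 0.002, -0.005, -0.001, 1]
[0.13, -0.04, -0.01, 0.002, -0.005, -0.001, 1]
```

The tongue bears on the groove floor, so I'm releasing.

```bash
python3 -m crank '[[0,0,0,0,0,0,0.6],[0,0,0,0,0,0,0.3],[0,0,0,0,0,0,0],[0,0,0,0,0,0,0]]' 40
python3 -m crank '[[0,0,-1,0,0,0,0],[0,0,-3,0,0,0,0],[0,0,-4,0,0,0,0],[0,0,-4,0,0,0,0]]'|head -4
python3 - <<'E'
from h import *
obs();s=cams.camera("scene");t=cams.camera("top");cv2.imwrite("pics/s8s.png",s[...,::-1]);cv2.imwrite("pics/s8t.png",t[...,::-1])
cv2.imwrite("pics/s8.png",np.hstack([cv2.resize(s[110:290,180:380],(440,400)),cv2.resize(t[170:310,200:326],(360,400))])[...,::-1])
E
```

```text
time: 24.68
position: [0.4911, 0.3541, 0.2122]
tool_rot: [-0.075, 0.947, 0.026, 0.31]
ft_force: [-0.7, 0.3, 0.1]
grip_width: 0.0733
grip_force: 0.0
time: 25.18
position: [0.4205, 0.3424, 0.3095]
tool_rot: [-0.075, 0.947, 0.026, 0.31]
ft_force: [0.8, 0.5, 1.1]
t 25.18 q [ 0.5835  0.3093  1.9398 -0.6949  0.3867 -0.5628] p [0.4205 0.3424 0.3095] zaz 9.3 pitch 53.8 y [-0.1588  0.9873  0.0024] F [0.8 0.5 1.1] w 0.0867 gf 0.0
```

View pics/s8.png

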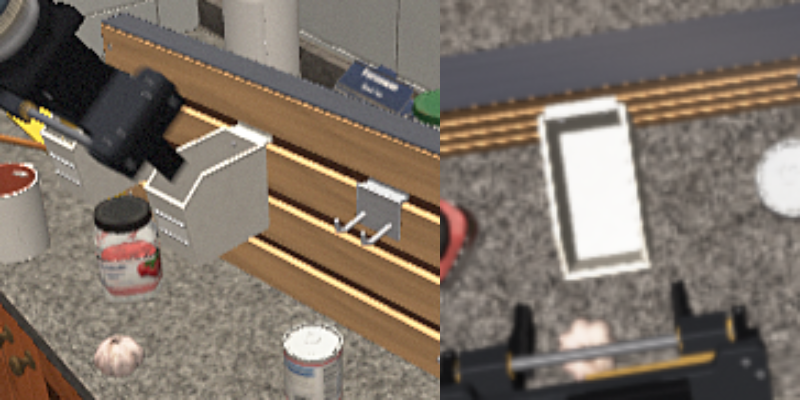

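The bin hangs in the top groove between the full bin and the hooks, square in the top view (front rim corners at crop (570,275) and (648,262)). One numeric check of flatness.

```bash
python3 - <<'E'
from h import *
m0=np.array([.589,.354,0]);u=np.array([-.1577,.9875,0]);n=np.array([.9875,.1577,0])
f=lambda x,y:(200+(x-440)/2.857,170+y/2.857)
def bd(p,z):
    P=onz("top",p,z)-m0;return (P@n*1000).round(1),(P@u*1000).round(1)
print("front rim",bd(f(570,277),.197),bd(f(650,264),.197),"expect x -109")
print("rear corners",bd(f(540,117),.219),bd(f(628,102),.219),"expect ~-3")
for yy in(-28,28):
    for x,z in((-109,.197),(-97,.127),(-3,.127)):print("scene proj",yy,x,z,proj("scene",m0+u*(.016+yy/1e3)+n*x/1e3+[0,0,z]).round(1))
E
python3 -m crank '[[0,0,-5,0,0,0,0],[0,0,-4,0,0,0,0],[0,0,0,0,0,0,0],[0,0,0,0,0,0,0]]'|head -4
```

```text
front rim (np.float64(-107.7), np.float64(40.7)) (np.float64(-107.1), np.float64(-12.5)) expect x -109
rear corners (np.float64(-3.0), np.float64(43.1)) (np.float64(-1.7), np.float64(-14.7)) expect ~-3
scene proj -28 -109 0.197 [262.2 202.9]
scene proj -28 -97 0.127 [269.6 229.3]
scene proj -28 -3 0.127 [301.5 211.4]
scene proj 28 -109 0.197 [244.4 193.5]
scene proj 28 -97 0.127 [252.5 219.5]
scene proj 28 -3 0.127 [284.3 202.7]
time: 25.78
position: [0.3693, 0.3339, 0.3806]
tool_rot: [-0.075, 0.947, 0.026, 0.31]
ft_force: [-0.7, 0.1, 0.0]
```

```bash
python3 -c "
from rig import ticket
print(ticket.hand_in())"
```

```text
the job is handed in; nothing more can be done
None
```

The white bin hangs in the top groove between the full bin and the utensil hooks, upright, square and flat against the board within about 2 mm by camera; it is released with the gripper clear, and the job was handed in at about 26 s with the jar, tin, garlic and salt never deliberately touched.

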